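# Draw the bench pin from under the pile and seat it in the holder

### The job

The new bench pin lies at the bottom of the pile in the wooden tray, its notched end sticking out through the cut-out. Draw it out from under the pile so that the white nylon block, the steel block and the tin stay stacked and drop level onto the tray floor, not taken down or toppled. Then slide the pin's plain end into the socket of the bench-pin holder, with a light touch, until you feel it come fully home against the rubber stop hidden inside, and leave it there touching the stop; disturb nothing else on the bench.

Things in the scene. Friction and masses are not known exactly. Their poses are not given: they have to be found in the camera images.
- pin_mid (a point): centre (half-way up) of the new bench pin: pale flat hardwood board 160 mm long (x), 54 mm wide (y), 10 mm thick (z), 75 g. Its -x end has a V notch 18 mm wide and 40 mm deep, its +x end is plain and square. At the start it lies flat on the tray floor under the pile, its notched end about 62 mm out of the tray's front, 5 mm clear of the bench, to be gripped across its width
- pin_tang (a point): centre of the face of the pin's plain end, 80 mm from the pin's centre
- tray: dark open wooden tray, screwed to the bench; origin at bench height, 50 mm behind its front face; x points into the tray, away from the cut-out. Outside x -50 to +102 mm, y -62 to +62 mm; floor 5 mm thick, walls 6 mm thick, their tops 35 mm above the bench
- tray_gap (a point): middle of the cut-out in the tray's front wall, on the front face at floor height (5 mm). The cut-out is 62 mm wide, down to the floor; the pin passes through it towards the tray's -x, while the wall left at either side (25 mm each) holds the wider nylon block back. Until the block meets the wall the pile rides 4 to 12 mm along with the pin. The pile (0.6 to 1.1 kg) drags on the pin with 5 to 20 N
- nylon: white nylon block 110 mm (x) by 100 mm (y) by 22 mm high, lowest of the pile, lying on the pin inside the tray, 4 to 12 mm behind the front wall; origin at the centre of its underside
- steel: bright steel bench block 60 by 60 by 18 mm on the middle of the nylon block; origin at the centre of its underside
- tin: round aluminium tin with a blue lid, 50 mm across, 20 mm high, on the steel block (top of the pile, 75 mm above the bench at the start); origin at the centre of its underside
- holder: bench-pin holder, fixed: dark wooden riser 112 by 100 mm with a steel holder and a bright steel anvil face on top, 105 mm above the bench, x -50 to +50 mm, y -45 to +45 mm; a horn stands 42 mm out at +y. Origin at bench height; x points into the socket, y across
- holder_mouth (a point): middle of the socket's mouth, on its floor, 75 mm above the bench; axes as the holder's. The socket is a level slot open to -x, 57.4 mm wide, 12 mm high. Its floor runs on 25 mm in front of the mouth as a ledge 44 mm wide; flared cheeks 12 mm long lead in from either side. A stop screw's rubber nose (gives 1 mm per 4.5 N, spoilt above 12 N) is inside, 20 to 48 mm in: differs each time, out of sight, found by feel
- worn_pin_mid (a point): bystander: centre of an old brown, speckled bench pin, same size and shape as the new one
- hammer: bystander: hammer 240 mm long with a pale handle, lying; origin under its middle
- dapping_block: bystander: brass cube of 50 mm with round dimples; origin under its centre
- file: bystander: blue-handled hand tool 210 mm long, lying; origin under its middle
- brush_mug: bystander: blue cup 76 mm across, 85 mm high; origin under its centre
- saw_frame: bystander: steel jeweller's saw frame, about 130 by 240 mm, lying flat; origin at bench height midway between its blade clamps
- ring_blank: bystander: brass ring blank 22 mm across, 6 mm high, lying flat on the bench between tray and holder; origin under its centre
There are look-alikes about, which are no part of the job. Leave any pink look-alike of the holder alone. There is more than one size of the steel; the job needs the smaller.

How it is judged:
By the outcome, as a careful person would: the job done as asked, in the order asked, and still so for the second after the job is handed in, with the robot touching nothing.
It also fails if it takes over 72 s, if anything falls off the work surface, if the arm or the gripper's body presses on something with over 40 N, if the wrist force passes 120 N, or if a joint passes its speed limit or range.

### The arm

A 7-joint arm with a two-finger parallel gripper is mounted at the origin on the work surface. World frame = base frame: x ahead of the robot, y to its left, z up, the work surface at z = 0. Lengths are in m, angles in rad, forces in N, time in s.
With the tool pointing down it reaches from about 0.4 to 0.85 m from the base axis. Payload 4.5 kg.
Tool frame: the origin (TCP) lies midway between the tips of the shut fingers; the grasp point (between the pads) lies 19 mm behind it; z points along the fingers, y is the direction in which the jaws open and shut (so a half turn about z gives the same grasp; the last joint's range is limited). The gripper opens to 88 mm and grips with 3 to 60 N. Pads are 18 mm wide; open, the fingers measure 123 mm over their backs; the gripper's body (75 mm by 187 mm) begins 45 mm behind the grasp point.
Start: joints at [-1.075, 0.689, -0.195, 1.565, 0.157, 0.902, -0.215], TCP at [0.278, 0.56, 0.239] pointing down, gripper open.
Joint ranges: [-3.01, 3.01], [-0.46, 2.08], [-1.47, 1.51], [0.13, 2.56], [-1, 4.14], [0.04, 2.09], [-2.66, 2.66]. Speed limits (rad/s): [2.57, 2.57, 3.14, 3.14, 3.14, 3.14, 3.14].

### API

Orientations are given as a unit quaternion [x, y, z, w].
In Python, from plant import sensors, optics, finish_job gives the robot as it stands. The module is installed in compiled form; this text tells all that it offers.
- The arm moves only by the tool carry_out, never from a script. Its argument "rows" is a list of rows, each an object with "claw": the opening, from 0 (shut) to 1 (fully open); "dp": the shift along the tool's x, y, z in cm, a list of three; "delta_rot": the turn, a rotation vector about the tool's x, y, z in rad, a list of three. In form: [{"claw": claw, "dp": [dx, dy, dz], "delta_rot": [rx, ry, rz]}, ...]. A call has exactly 5 rows; each row is the pose to reach, as a shift and turn from the pose measured when the call began, along the tool's axes at that moment; what a row does not reach only later rows make up. A row lasts 1/10 s, in which the tool goes at most 50 mm and 8.59 degrees, less where a joint would pass 70% of its speed; a pose out of reach is approached as far as the arm can. A call with a gripper value outside its range is refused whole. The fingers move at their own pace and stop on an object; "force" is the grip in N (left out, the last holds). Time passes only in rows, so rows that repeat a pose let the fingers close, or fill a call up. It gives the time, the measured TCP pose, the force and the opening at its end, in the units of the state.
- sensors.get_state(): the state, without advancing time (a new reading comes with each control period).
- optics.snapshot(name): name is "side" or "top" or "wrist"; returns a dict with "pixels" (384x512x3 uint8, blue, green, red), "intrinsics" (3x3 intrinsics, pixels), "k1" (the pictures are not rectified: a ray, as slopes to the right and down, at radius r is drawn at 1 + k1 r^2 times it, then the intrinsics apply), "rvec" (rotation vector, rad) and "tvec" (3), from world to camera coordinates, as OpenCV has them; the wrist camera has in their place "T_tool_cam" (4x4, takes a point from camera to tool coordinates, whose origin is the TCP and whose axes are the flange's). Camera axes: x right, y down, z forward; pixel columns grow to the right and rows downward; lengths in m; the calibration is good to about 2 mm. A picture is of the moment at which its call begins: read the wrist's pose just before it. There is no depth.
- finish_job(): hands the job in, once; it reports no verdict.
The state is a dict: "clock": time; "q": joint angles; "qd": joint speeds; "joint_torque": joint torques, N m; "tool_pos": TCP position; "eef_rot": TCP orientation; "contact_force": force on the tool from outside, world axes, zero at the start; "moment": the same for the moment, N m; "opening": opening from 0.0 (shut) to 1.0 (fully open).
Only numpy, scipy, OpenCV 4.12 (cv2) and the standard library are available. Lean on these libraries where they do the work, as an engineer would, in place of code of your own. Each camera call takes 0.05 s, during which the arm holds its last target.

## Working session

There is one attempt and no reset: what is moved stays moved. The work goes in short steps, Python scripts to look and compute and a tool call to move; the robot and the scene stay as the last step left them, time stands still between calls to the robot, and variables do not carry over. Pictures are saved under pics/ and viewed, and the job is handed in when it is done.

Besides the shell and the picture viewer there is one more tool, called after "Request:" in YAML: its name, and indented under it one key for each argument. carry_out: Moves the arm, as the interface text tells. Its arguments: {"type":"object","properties":{"rows":{"type":"array"},"force":{"type":"number"}},"required":["rows"]}

```bash
mkdir -p pics; ls; python3 - <<'E'
from plant import sensors, optics
import cv2,pickle
s=sensors.get_state()
for k in s: print(k,s[k])
for n in ("side","top","wrist"):
    d=optics.snapshot(n); pickle.dump(d,open(f"pics/{n}0.pkl","wb"))
    cv2.imwrite(f"pics/{n}0.png",cv2.resize(d["pixels"],(768,576),interpolation=cv2.INTER_CUBIC))
    print(n,{k:v for k,v in d.items() if k!="pixels"})
E
```

```text
pics
clock 0.0
q [-1.07518357  0.68997754 -0.19450622  1.56635354  0.15729243  0.90248617
 -0.21507569]
qd [ 1.27636467e-03 -3.25217928e-04  1.69382517e-04 -5.89349392e-05
  1.71412391e-03 -8.05267974e-04 -8.29739424e-04]
joint_torque [-1.18175435e-04 -5.27560365e+01 -1.26682553e+00 -1.53428292e+01
 -5.26527269e-02  6.42482046e-03  1.70771400e-04]
tool_pos [0.2782456  0.55893696 0.23791132]
eef_rot [ 2.28811565e-01  9.73470301e-01 -9.05568327e-04 -1.45254710e-04]
contact_force [-0.7674735  -0.19319077 -0.27762279]
moment [ 0.05011773 -0.00913882  0.04491869]
opening 1.0030626302105232
side {'intrinsics': array([[491.70971269,   0.        , 255.49927045],
       [  0.        , 491.70971269, 188.05228315],
       [  0.        ,   0.        ,   1.        ]]), 'k1': -0.12981634086321628, 'rvec': array([ 0.14987676, -2.87419968,  1.20337675]), 'tvec': array([0.54313007, 0.09475914, 1.4756248 ])}
top {'intrinsics': array([[441.18251802,   0.        , 250.09584863],
       [  0.        , 441.18251802, 190.6493478 ],
       [  0.        ,   0.        ,   1.        ]]), 'k1': 0.03335544465132129, 'rvec': array([ 2.19547219, -2.17307031,  0.07288139]), 'tvec': array([-0.03177207,  0.53501663,  1.64806121])}
wrist {'intrinsics': array([[341.23275762,   0.        , 254.85844743],
       [  0.        , 341.23275762, 190.90818069],
       [  0.        ,   0.        ,   1.        ]]), 'k1': -0.05788553620226869, 'T_tool_cam': array([[ 4.02792025e-04, -9.62692713e-01, -2.70596706e-01,
         6.94403294e-02],
       [ 9.99999572e-01,  1.62411704e-04,  9.10725384e-04,
        -1.48639860e-03],
       [-8.32800619e-04, -2.70596957e-01,  9.62692367e-01,
        -1.45671505e-01],
       [ 0.00000000e+00,  0.00000000e+00,  0.00000000e+00,
         1.00000000e+00]])}
```

View pics/top0.png

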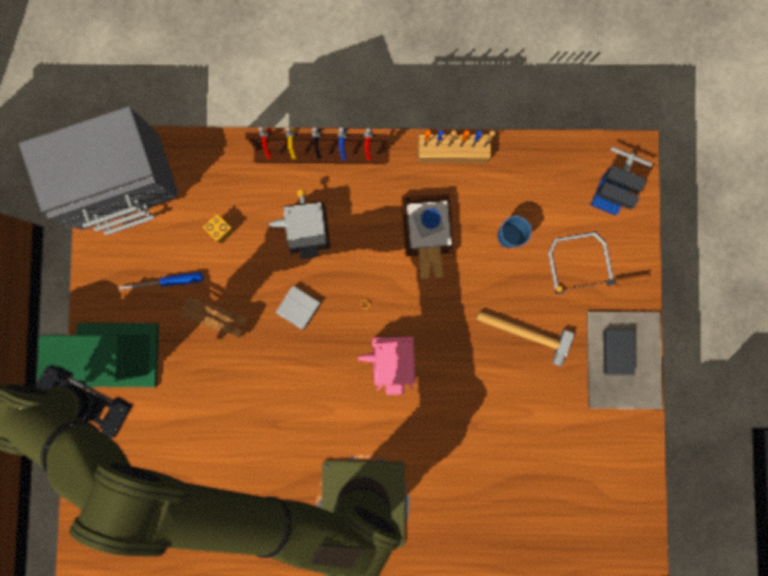

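View pics/side0.png

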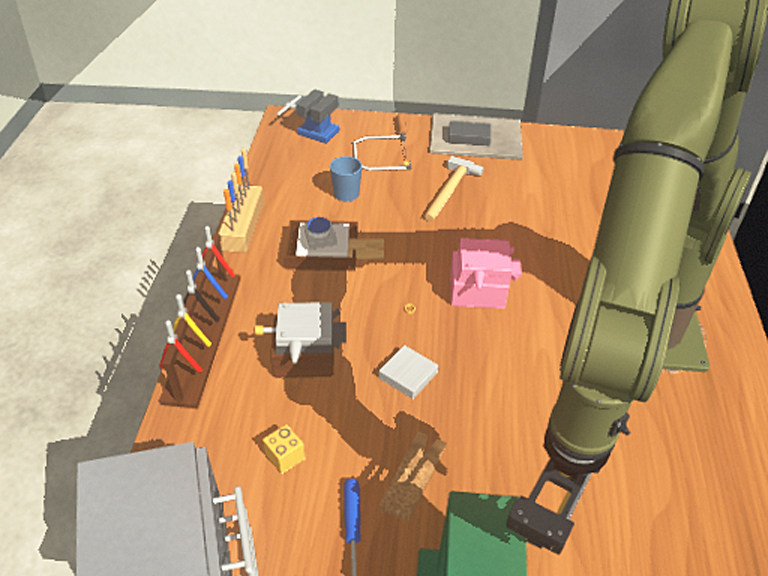

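View pics/wrist0.png

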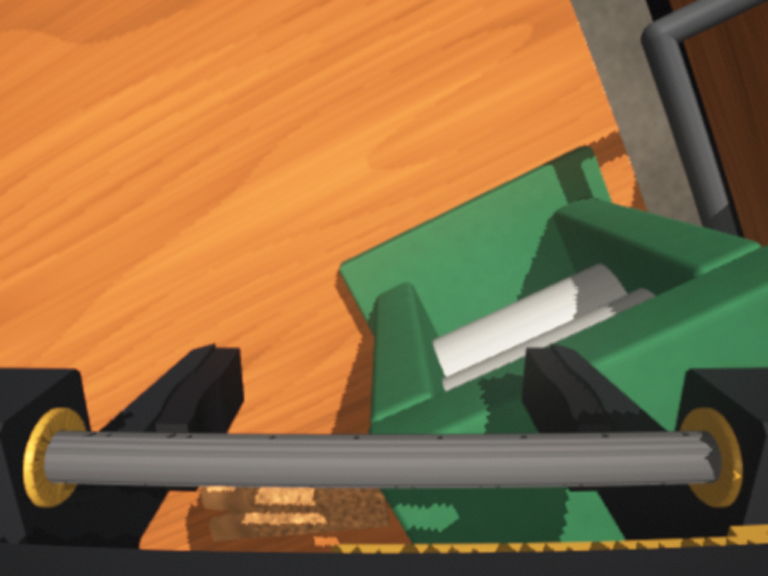

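The top picture (768×576) shows the tray and pile at (430,222), with the pale pin sticking out at (430,262). The grey steel holder is at (304,225). 

Look-alikes:
- Holder: grey one at (304,225), pink one at (390,362). I choose the grey.
- Pin: pale one under the pile at (430,262), speckled worn one at (215,315). I choose the one in the tray.
- Steel: small one in the pile at (430,222), large loose block at (298,306). I choose the one in the pile.

Next I'll take close crops.

```bash
cat > h.py <<'E'
import numpy as np,cv2,pickle
from scipy.spatial.transform import Rotation as R
def load(n): return pickle.load(open(f"pics/{n}.pkl","rb"))
def cam(d,st=None):
    if 'rvec' in d:
        Rm=cv2.Rodrigues(d['rvec'])[0]; return Rm, np.array(d['tvec']).reshape(3)
    T=np.eye(4); T[:3,:3]=R.from_quat(st['eef_rot']).as_matrix(); T[:3,3]=st['tool_pos']
    W=np.linalg.inv(T@d['T_tool_cam']); return W[:3,:3],W[:3,3]
def proj(d,P,st=None):
    Rm,t=cam(d,st)
    return cv2.projectPoints(np.atleast_2d(np.array(P,float)),cv2.Rodrigues(Rm)[0],t,d['intrinsics'],np.array([d['k1'],0,0,0.]))[0][:,0]
def ray(d,uv,st=None):
    Rm,t=cam(d,st)
    x=cv2.undistortPoints(np.array(uv,float).reshape(-1,1,2),d['intrinsics'],np.array([d['k1'],0,0,0.]))[:,0]
    v=np.c_[x,np.ones(len(x))]@Rm
    return -Rm.T@t, v
def onz(d,uv,z,st=None):
    o,v=ray(d,uv,st); return o+v*((z-o[2])/v[:,2])[:,None]
def crop(d,x0,y0,w,h,k,name):
    im=cv2.resize(d['pixels'][y0:y0+h,x0:x0+w],None,fx=k,fy=k,interpolation=cv2.INTER_CUBIC); cv2.imwrite(name,im)
E
python3 - <<'E'
from h import *
t=load('top0'); s=load('side0')
crop(t,260,120,60,75,8,'pics/c1.png'); crop(t,170,115,60,65,8,'pics/c2.png')
crop(s,180,135,90,60,8,'pics/c3.png'); crop(s,160,190,90,65,8,'pics/c4.png')
E
```

```text
(no output)
```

View pics/c1.png

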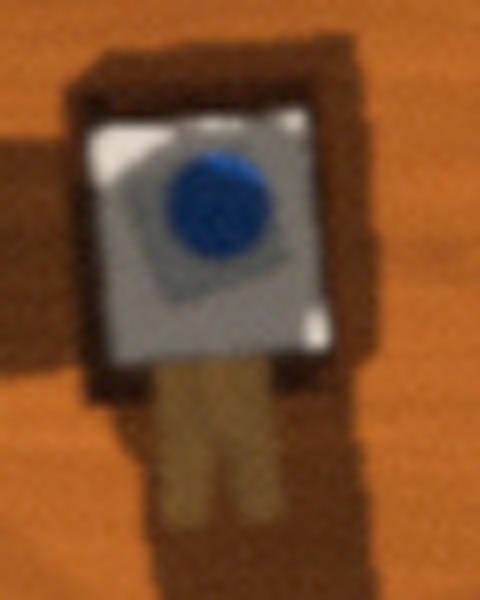

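View pics/c2.png

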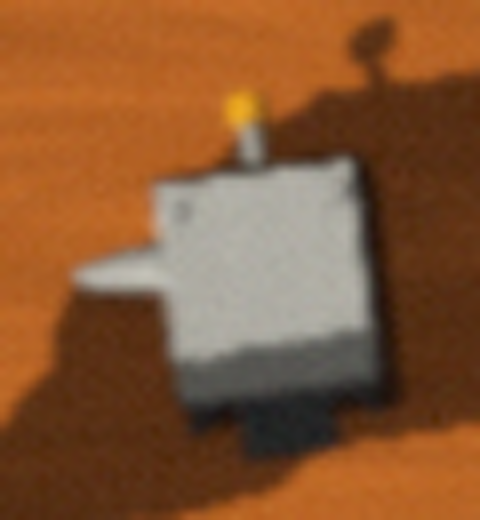

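View pics/c3.png

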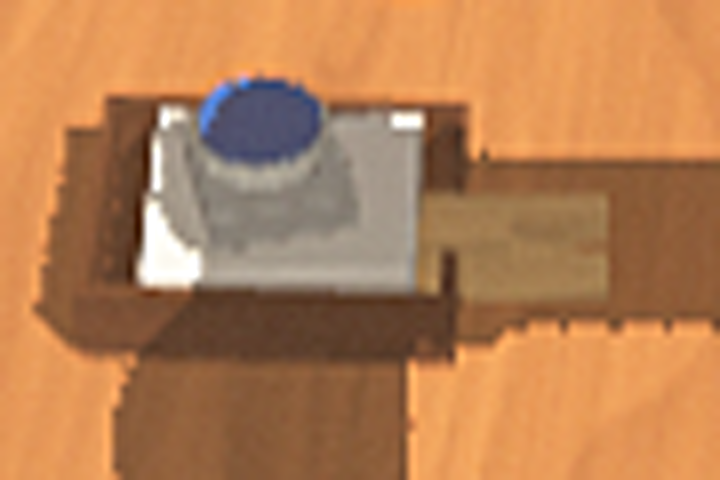

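View pics/c4.png

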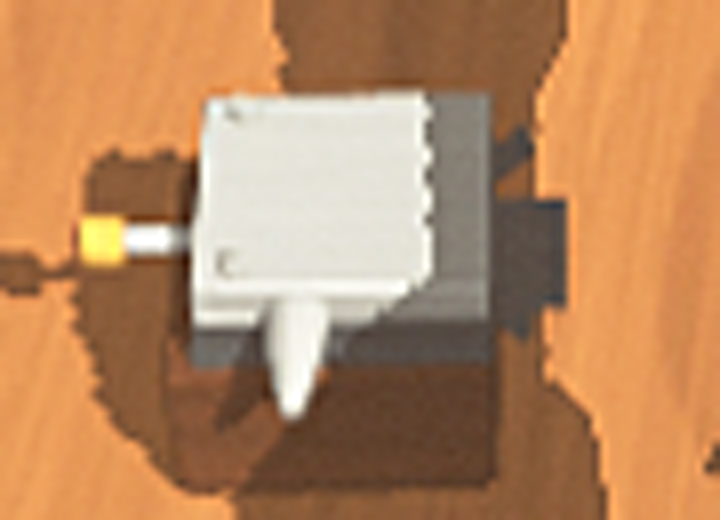

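```bash
cat > fit.py <<'E'
from h import *
from scipy.optimize import least_squares
t=load('top0'); s=load('side0')
def px(o,c): return np.array(o)+(np.array(c)+.5)/8-.5
def fit(obs,x0,name):
    # obs: (cam, crop origin, crop px, local pt, weightmask)
    def f(p):
        c,sn=np.cos(p[2]),np.sin(p[2]); r=[]
        for d,o,c_,L in obs:
            P=[p[0]+c*L[0]-sn*L[1],p[1]+sn*L[0]+c*L[1],L[2]]
            r+=list(proj(d,P)[0]-px(o,c_))
        return np.array(r)
    q=least_squares(f,x0); print(name,q.x,np.round(q.fun.reshape(-1,2),1).tolist()); return q.x
T1,T2,S3,S4=(260,120),(170,115),(180,135),(160,190)
print(onz(t,[px(T2,(270,300))],.105), onz(t,[px(T1,(220,440))],.015))
H=[(t,T2,(155,182),(.05,.045,.105)),(t,T2,(357,155),(.05,-.045,.105)),(t,T2,(383,385),(-.05,-.045,.105)),(t,T2,(183,408),(-.05,.045,.105)),
(s,S4,(207,97),(.05,-.045,.105)),(s,S4,(492,92),(-.05,-.045,.105)),(s,S4,(490,320),(-.05,.045,.105)),(s,S4,(192,322),(.05,.045,.105))]
h0=[.75,.3,0]
fit(H[:4],h0,'holder top'); fit(H[4:],h0,'holder side'); fit(H,h0,'holder')
L=[(t,T2,(245,455),(-.075,.022,.075)),(t,T2,(340,442),(-.075,-.022,.075))]
fit(H+L,h0,'holder+ledge')
Pn=[(t,T1,(163,530),(-.08,.027,.015)),(t,T1,(285,522),(-.08,-.027,.015)),(s,S3,(609,196),(-.08,-.027,.015)),(s,S3,(607,300),(-.08,.027,.015))]
p0=[.75,-.05,0]
fit(Pn[:2],p0,'pin top');fit(Pn[2:],p0,'pin side');fit(Pn,p0,'pin')
Tr=[(t,T1,(88,402),(-.05,.062,.035)),(t,T1,(70,98),(.102,.062,.035)),(t,T1,(352,38),(.102,-.062,.035)),
(s,S3,(107,98),(.102,-.062,.035)),(s,S3,(467,105),(-.05,-.062,.035)),(s,S3,(75,300),(.102,.062,.035)),(s,S3,(455,300),(-.05,.062,.035))]
fit(Tr[:3],p0,'tray top');fit(Tr[3:],p0,'tray side');fit(Tr,p0,'tray')
N=[(t,T1,(87,128),(.055,.05,.037)),(t,T1,(308,108),(.055,-.05,.037)),(t,T1,(330,350),(-.055,-.05,.037)),(t,T1,(112,363),(-.055,.05,.037))]
fit(N,p0,'nylon')
# pink, ring
print('pink',onz(t,[((375+.5)/1.5,(338)/1.5),((412)/1.5,337/1.5),(415/1.5,382/1.5),(358/1.5,358/1.5),(402/1.5,394/1.5)],.105))
print('ring',onz(t,[(366/1.5,305/1.5)],.006))
print('tin',onz(t,[px(T1,(219,205))],.075))
E
python3 fit.py
```

```text
[[0.6669043  0.14338478 0.105     ]] [[ 0.59817334 -0.16587836  0.015     ]]
holder top [0.67492986 0.14373395 0.13448292] [[0.3, 0.4], [-0.2, 0.8], [-0.1, -0.7], [0.0, -0.5]]
holder side [0.67624735 0.15484167 0.13485385] [[-0.1, 1.9], [0.3, 2.0], [0.2, -1.9], [-0.3, -1.6]]
holder [0.67616574 0.1493153  0.13466208] [[-1.2, 0.1], [-1.7, 0.4], [-1.7, -1.1], [-1.5, -0.8], [0.3, 0.5], [0.6, 0.6], [0.5, -3.5], [0.1, -3.2]]
holder+ledge [0.67640282 0.14865235 0.1440342 ] [[-1.2, 0.1], [-1.7, 0.2], [-1.4, -1.2], [-1.2, -0.8], [0.1, 0.4], [0.4, 0.3], [0.6, -3.8], [0.2, -3.2], [-0.8, 0.3], [-0.7, 0.3]]
pin top [ 0.63704441 -0.16193458  0.07536624] [[0.5, -0.0], [-0.5, 0.0]]
pin side [ 0.64133299 -0.15525236  0.08443932] [[-0.0, 1.0], [0.0, -1.0]]
pin [ 0.63959071 -0.1593111   0.07956525] [[-0.1, -0.7], [-1.1, -0.7], [0.7, 0.3], [0.6, -1.7]]
tray top [ 0.67022645 -0.16576889  0.09802159] [[1.8, -0.3], [0.4, -2.2], [-2.1, 2.4]]
tray side [ 0.67128966 -0.15693961  0.09121584] [[-0.3, -0.1], [0.0, -0.3], [-0.1, -0.2], [0.3, 0.5]]
tray [ 0.67116043 -0.16161423  0.09107116] [[0.6, -0.6], [-0.6, -2.5], [-3.0, 2.3], [0.1, -1.0], [0.2, -1.2], [0.2, -1.2], [0.5, -0.5]]
nylon [ 0.69156011 -0.15857969  0.0947047 ] [[0.7, 0.3], [-0.4, 0.6], [-0.5, -0.8], [0.2, -0.1]]
pink [[ 0.40546332 -0.02871766  0.105     ]
 [ 0.40874088 -0.11533525  0.105     ]
 [ 0.30292416 -0.12305761  0.105     ]
 [ 0.35782705  0.01224945  0.105     ]
 [ 0.27454317 -0.09256729  0.105     ]]
ring [[ 0.4876635  -0.00358161  0.006     ]]
tin [[ 0.70014227 -0.16007504  0.075     ]]
```

```bash
cat >> h.py <<'E'
def Rdown(yaw,pitch=0): # tool x -> world -x rotated by yaw
    return R.from_euler('z',yaw)*R.from_quat([0,1,0,0])
def go(p,yaw,n=1,st=None):
    from plant import sensors
    st=st or sensors.get_state()
    R0=R.from_quat(st['eef_rot']); dp=R0.inv().apply(np.array(p)-st['tool_pos'])*100
    rv=(R0.inv()*Rdown(yaw)).as_rotvec()
    e=(R0*Rdown(0).inv()).as_euler('zyx')
    print('clock %.2f pos %s yaw/.. %s F %s M %s open %.3f'%(st['clock'],np.round(st['tool_pos'],4),np.round(e,4),np.round(st['contact_force'],2),np.round(st['moment'],2),st['opening']))
    print('dp',np.round(dp,2),'rv',np.round(rv,4), 'dist',round(float(np.linalg.norm(dp)),2))
E
python3 - <<'E'
from h import *
go([.50,.13,.24],.13)
E
```

```text
clock 0.15 pos [0.2783 0.5591 0.2381] yaw/.. [-0.4617  0.0005 -0.0013] F [-0.62 -0.12 -0.61] M [-0.04  0.03  0.01] open 1.006
dp [-38.97 -28.54  -0.15] rv [-1.300e-03 -3.000e-04 -5.917e-01] dist 48.3
```

Request:
carry_out:
  rows:
    - {"claw": 1, "dp": [-3.9, -2.85, 0], "delta_rot": [0, 0, -0.06]}
    - {"claw": 1, "dp": [-7.8, -5.7, 0], "delta_rot": [0, 0, -0.12]}
    - {"claw": 1, "dp": [-11.7, -8.55, 0], "delta_rot": [0, 0, -0.18]}
    - {"claw": 1, "dp": [-15.6, -11.4, 0], "delta_rot": [0, 0, -0.24]}
    - {"claw": 1, "dp": [-19.5, -14.3, 0], "delta_rot": [0, 0, -0.3]}

```text
clock: 0.65
tool_pos: [0.3897, 0.3423, 0.2382]
eef_rot: [0.079, 0.997, -0.001, -0.0]
contact_force: [0.9, 0.3, -0.4]
opening: 1.005
```

```bash
python3 - <<'E'
from h import *
go([.50,.13,.24],.13)
E
```

```text
clock 0.65 pos [0.3897 0.3423 0.2382] yaw/.. [-0.1589  0.0005 -0.0016] F [ 0.95  0.31 -0.4 ] M [ 0.03 -0.09  0.04] open 1.005
dp [-14.25 -19.22  -0.15] rv [-0.0016 -0.0005 -0.2889] dist 23.93
```

Request:
carry_out:
  rows:
    - {"claw": 1, "dp": [-2.9, -3.9, 0], "delta_rot": [0, 0, -0.06]}
    - {"claw": 1, "dp": [-5.7, -7.7, 0], "delta_rot": [0, 0, -0.12]}
    - {"claw": 1, "dp": [-8.6, -11.5, 0], "delta_rot": [0, 0, -0.17]}
    - {"claw": 1, "dp": [-11.4, -15.4, 0], "delta_rot": [0, 0, -0.23]}
    - {"claw": 1, "dp": [-14.2, -19.2, 0], "delta_rot": [0, 0, -0.29]}

```text
clock: 1.15
tool_pos: [0.5001, 0.1282, 0.2384]
eef_rot: [-0.067, 0.998, -0.001, -0.0]
contact_force: [0.3, -0.3, 0.5]
opening: 1.0
```

```bash
cat >> h.py <<'E'
def shot(n,k):
    from plant import sensors,optics
    st=sensors.get_state(); d=optics.snapshot(n)
    pickle.dump(d,open(f"pics/{n}{k}.pkl","wb")); pickle.dump(st,open(f"pics/{n}{k}_st.pkl","wb"))
    cv2.imwrite(f"pics/{n}{k}.png",cv2.resize(d["pixels"],(768,576),interpolation=cv2.INTER_CUBIC))
    return d,st
E
python3 - <<'E'
from h import *
d,st=shot('wrist',1)
print(st['clock'],np.abs(st['qd']).max())
go([.59,-.163,.12],.08)
E
```

```text
1.15 1.363523943923636
clock 1.20 pos [0.5043 0.1174 0.2377] yaw/.. [ 0.1217 -0.001  -0.0095] F [ 2.37 -5.8  -0.15] M [-0.33 -0.17 -0.01] open 1.000
dp [ -5.11 -28.76  12.04] rv [-0.0095 -0.      0.0417] dist 31.59
```

View pics/wrist1.png

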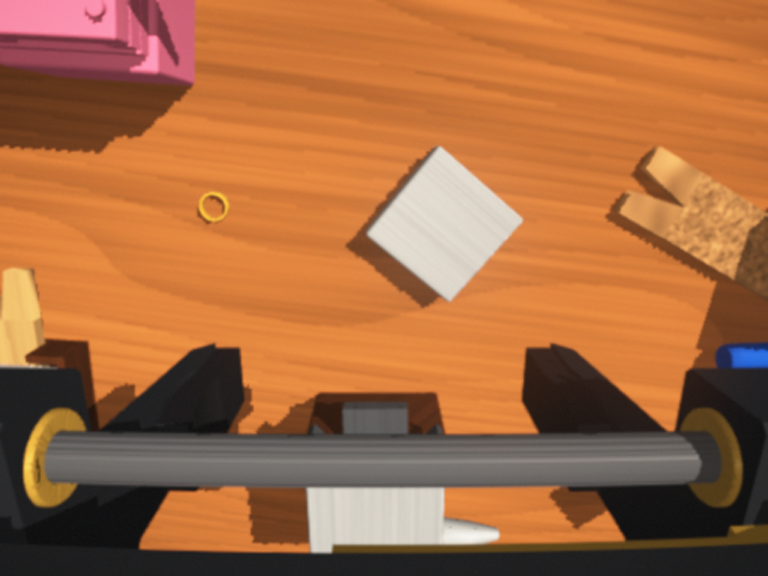

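The picture shows the pink look-alike at the upper left and the ring at (213,207). The large steel block is at (445,225) and the worn pin at the right. The real holder is low and half hidden at (375,440), so I'll move ahead over it for a clean, still view of the mouth.

Request:
carry_out:
  rows:
    - {"claw": 1, "dp": [-4, 1, -1], "delta_rot": [0.01, 0, -0.01]}
    - {"claw": 1, "dp": [-8, 1, -2], "delta_rot": [0.01, 0, -0.01]}
    - {"claw": 1, "dp": [-11, 1.3, -3], "delta_rot": [0.01, 0, -0.01]}
    - {"claw": 1, "dp": [-11, 1.3, -3], "delta_rot": [0.01, 0, -0.01]}
    - {"claw": 1, "dp": [-11, 1.3, -3], "delta_rot": [0.01, 0, -0.01]}

```text
clock: 1.7
tool_pos: [0.6112, 0.1441, 0.2669]
eef_rot: [-0.066, 0.998, -0.01, -0.0]
contact_force: [-0.7, -0.7, -0.6]
opening: 0.995
```

```bash
python3 - <<'E'
from h import *
d,st=shot('wrist',2)
print(st['clock'],np.abs(st['qd']).max())
go([.61,-.163,.12],.08)
E
```

```text
1.7 0.050309889612756814
clock 1.75 pos [0.6104 0.1439 0.2668] yaw/.. [ 1.322e-01  1.000e-04 -2.020e-02] F [ 0.02  0.41 -1.09] M [0.07 0.01 0.01] open 1.002
dp [  4.05 -30.12  15.3 ] rv [-0.0201 -0.0023  0.0522] dist 34.02
```

View pics/wrist2.png

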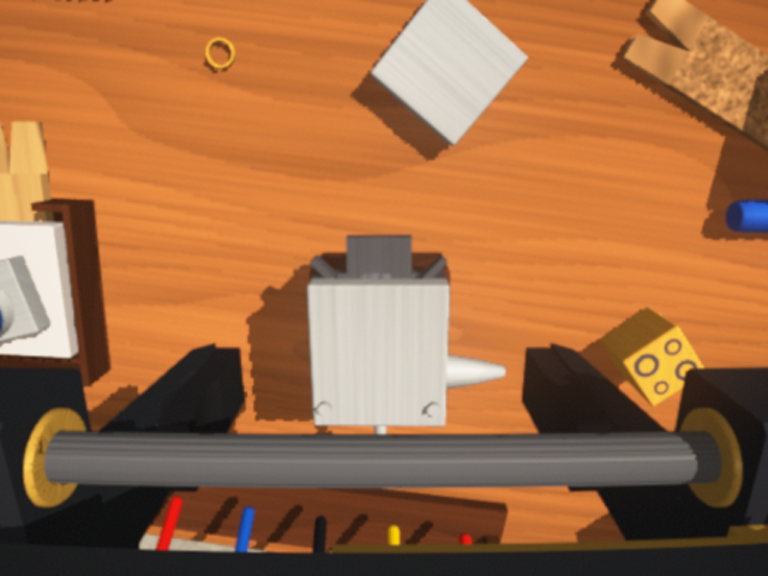

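```bash
python3 - <<'E'
from h import *
d=load('wrist2'); crop(d,195,145,120,150,5,'pics/c5.png')
crop(d,0,70,80,190,4,'pics/c6.png')
E
```

```text
(no output)
```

View pics/c5.png

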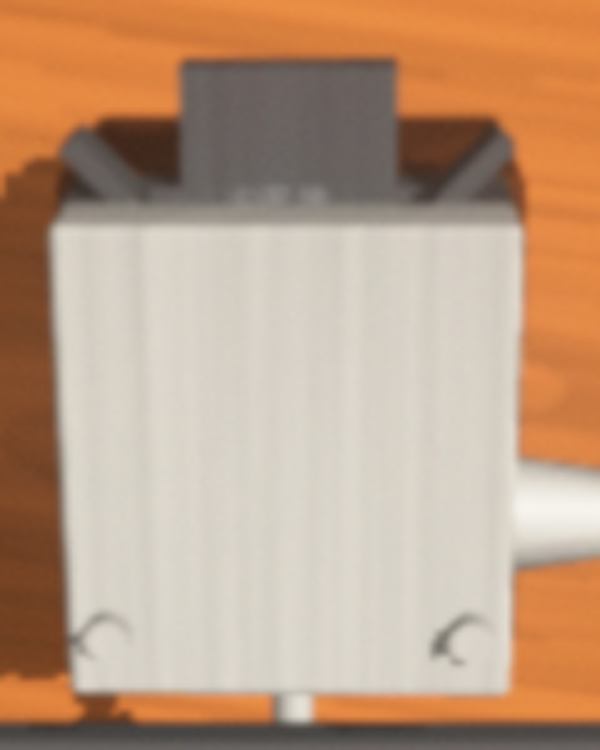

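```bash
python3 - <<'E'
from h import *
from scipy.optimize import least_squares
d=load('wrist2'); st=load('wrist2_st')
px=lambda c:np.array([195,145])+(np.array(c)+.5)/5-.5
A=[((53,226),(-.05,-.045,.105)),((522,226),(-.05,.045,.105)),((75,693),(.05,-.045,.105)),((510,690),(.05,.045,.105))]
L=[((182,60),(-.075,-.022,.075)),((397,58),(-.075,.022,.075))]
def fit(obs,free=False):
    def f(p):
        P=[]
        for c,l in obs:
            v=R.from_euler('z',p[2]).apply(l); P.append(v+[p[0],p[1],p[3] if free else 0])
        return (proj(d,P,st)-[px(c) for c,l in obs]).ravel()
    q=least_squares(f,[.67,.145,.13]+([0.] if free else [])); print(np.round(q.x,4),np.round(q.fun.reshape(-1,2),2).tolist()); return q.x
fit(A);fit(A,True);fit(L);fit(A+L);q=fit(A+L,True)
# ledge centre on plane .075
E
```

```text
[0.6759 0.1462 0.1414] [[-1.21, -0.45], [1.07, -0.84], [-0.56, 0.47], [0.68, 1.23]]
[ 0.6781  0.1463  0.1414 -0.0056] [[-0.31, 0.27], [0.2, -0.11], [0.19, -0.46], [-0.06, 0.29]]
[0.6751 0.1464 0.1447] [[-0.48, 0.02], [0.48, 0.0]]
[0.6756 0.1461 0.1412] [[-1.19, -0.72], [1.11, -1.1], [-0.56, 0.24], [0.7, 1.0], [-0.51, 0.42], [0.43, 0.56]]
[ 0.6767  0.1462  0.1413 -0.0033] [[-0.66, -0.56], [0.59, -0.94], [-0.12, -0.55], [0.26, 0.21], [-0.29, 0.89], [0.22, 1.04]]
```

View pics/c6.png

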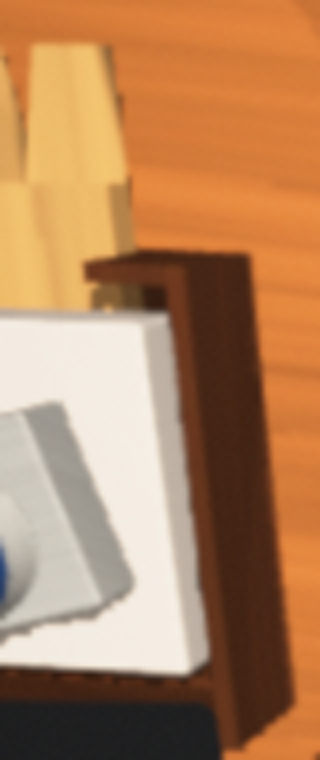

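```bash
python3 - <<'E'
from h import *
go([.63,-.16,.20],.085)
E
```

```text
clock 1.75 pos [0.6104 0.1439 0.2668] yaw/.. [ 1.322e-01  1.000e-04 -2.020e-02] F [ 0.02  0.41 -1.09] M [0.07 0.01 0.01] open 1.002
dp [  2.05 -30.24   7.29] rv [-0.0201 -0.0023  0.0472] dist 31.18
```

Request:
carry_out:
  rows:
    - {"claw": 1, "dp": [0.3, -4.5, 1], "delta_rot": [-0.01, 0, 0.01]}
    - {"claw": 1, "dp": [0.6, -9, 2], "delta_rot": [-0.02, 0, 0.02]}
    - {"claw": 1, "dp": [0.9, -13.5, 3], "delta_rot": [-0.02, 0, 0.03]}
    - {"claw": 1, "dp": [1.2, -18, 4], "delta_rot": [-0.02, 0, 0.04]}
    - {"claw": 1, "dp": [1.5, -22.5, 5], "delta_rot": [-0.02, 0, 0.047]}

```text
clock: 2.25
tool_pos: [0.6234, -0.0836, 0.2208]
eef_rot: [-0.043, 0.999, -0.0, -0.002]
contact_force: [-0.0, 0.0, -0.3]
opening: 0.998
```

```bash
python3 - <<'E'
from h import *
go([.63,-.16,.20],.085)
E
```

```text
clock 2.25 pos [ 0.6234 -0.0836  0.2208] yaw/.. [ 0.0859  0.0044 -0.0007] F [-0.04  0.02 -0.29] M [ 0.01 -0.05  0.01] open 0.998
dp [-0.02 -7.67  2.08] rv [-0.0003 -0.0044  0.0009] dist 7.95
```

Request:
carry_out:
  rows:
    - {"claw": 1, "dp": [0, -4, 1], "delta_rot": [0, 0, 0]}
    - {"claw": 1, "dp": [0, -6.5, 2], "delta_rot": [0, -0.004, 0]}
    - {"claw": 1, "dp": [0, -7.7, 2], "delta_rot": [0, -0.004, 0]}
    - {"claw": 1, "dp": [0, -7.7, 2], "delta_rot": [0, -0.004, 0]}
    - {"claw": 1, "dp": [0, -7.7, 2], "delta_rot": [0, -0.004, 0]}

```text
clock: 2.75
tool_pos: [0.63, -0.1577, 0.2015]
eef_rot: [-0.044, 0.999, 0.001, 0.0]
contact_force: [1.1, -0.2, 0.2]
opening: 1.004
```

```bash
python3 - <<'E'
from h import *
d,st=shot('wrist',3)
print(st['clock'],np.abs(st['qd']).max())
go([.63,-.16,.20],.085,st=st)
print(proj(d,[[.595,-.163,.01],[.56,-.165,.015]],st)*1.5)
E
```

```text
2.75 0.019544730831350946
clock 2.75 pos [ 0.63   -0.1577  0.2015] yaw/.. [ 0.0882 -0.0003  0.0015] F [ 1.12 -0.19  0.16] M [ 0.07 -0.01 -0.05] open 1.004
dp [ 0.02 -0.23  0.15] rv [0.0015 0.0004 0.0032] dist 0.28
[[379.99753847 197.87082349]
 [381.68420472 142.58870571]]
```

View pics/wrist3.png

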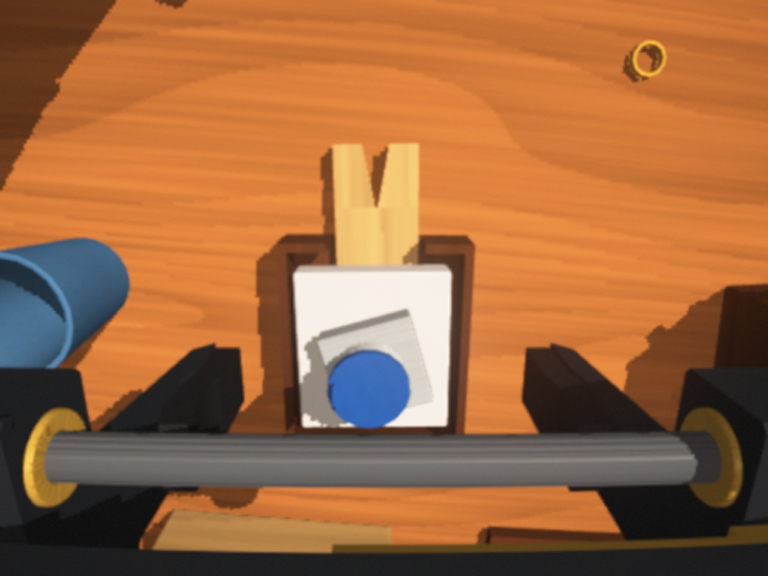

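The view is clear. The pin's notched end spans (332,144) to (419,143) and reaches under the nylon at row 265. The tray front-wall tops run along row 237. Next I'll fit the poses.

```bash
python3 - <<'E'
from h import *
d=load('wrist3'); crop(d,180,85,150,120,5,'pics/c7.png')
E
```

```text
(no output)
```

View pics/c7.png

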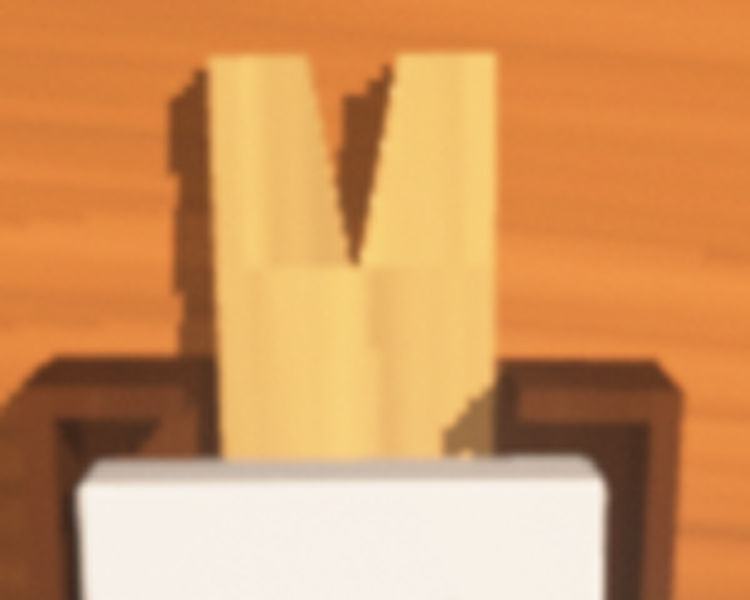

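```bash
python3 - <<'E'
from h import *
from scipy.optimize import least_squares
d=load('wrist3'); st=load('wrist3_st')
px=lambda c:np.array([180,85])+(np.array(c)+.5)/5-.5
Pn=[((208,55),(-.08,-.027,.015)),((496,52),(-.08,.027,.015)),((355,265),(-.04,0,.015))]
Tr=[((50,358),(-.05,-.062,0)),((658,360),(-.05,.062,0)),((28,387),(-.05,-.062,.035)),((683,390),(-.05,.062,.035))]
def fit(obs,x0):
    def f(p):
        P=[R.from_euler('z',p[2]).apply(l)+[p[0],p[1],0] for c,l in obs]
        return (proj(d,P,st)-[px(c) for c,l in obs]).ravel()
    q=least_squares(f,x0); print(np.round(q.x,4),np.round(q.fun.reshape(-1,2),2).tolist()); return q.x
a=fit(Pn,[.64,-.16,.08]); b=fit(Tr,[.67,-.16,.08])
E=onz(d,[px((208,55)),px((222,450)),px((496,52)),px((495,450))],.015,st); print(np.round(E,4))
print(np.arctan2(*(E[1]-E[0])[[1,0]]),np.arctan2(*(E[3]-E[2])[[1,0]]))
g=a[:2]-.048*np.array([np.cos(a[2]),np.sin(a[2])]); print('grasp',g, 'tray front along pin', )
go([g[0],g[1],.08],.083)
E
```

```text
[ 0.6401 -0.1613  0.0989] [[0.14, -0.05], [-0.12, -0.08], [-0.03, 0.13]]
[ 0.6706 -0.1592  0.084 ] [[0.94, -0.34], [-0.26, -0.26], [-1.39, 0.35], [0.78, 0.27]]
[[ 0.5632 -0.1962  0.015 ]
 [ 0.6392 -0.1885  0.015 ]
 [ 0.5579 -0.1422  0.015 ]
 [ 0.6344 -0.1342  0.015 ]]
0.10033133178158143 0.10377913404831848
grasp [ 0.59233993 -0.16600081] tray front along pin
clock 2.80 pos [ 0.6302 -0.1571  0.2017] yaw/.. [ 0.0892 -0.0005  0.0016] F [ 0.18 -0.6   1.43] M [0.07 0.02 0.  ] open 0.999
dp [ 3.85 -0.57 12.16] rv [0.0015 0.0007 0.0062] dist 12.77
```

Request:
carry_out:
  rows:
    - {"claw": 1, "dp": [2, -0.3, 2], "delta_rot": [0, 0, -0.005]}
    - {"claw": 1, "dp": [3.8, -0.6, 6], "delta_rot": [0, 0, -0.01]}
    - {"claw": 1, "dp": [3.85, -0.6, 10], "delta_rot": [0, 0, -0.01]}
    - {"claw": 1, "dp": [3.85, -0.6, 14], "delta_rot": [0, 0, -0.01]}
    - {"claw": 1, "dp": [3.85, -0.6, 16], "delta_rot": [0, 0, -0.01]}

```text
clock: 3.3
tool_pos: [0.5912, -0.1632, 0.0393]
eef_rot: [-0.051, 0.999, 0.002, -0.001]
contact_force: [0.2, 0.4, 0.2]
opening: 0.996
```

```bash
python3 - <<'E'
from h import *
d,st=shot('wrist',4)
go([.5923,-.1660,.004],.10,st=st)
E
```

```text
clock 3.30 pos [ 0.5912 -0.1632  0.0393] yaw/.. [0.1027 0.0028 0.0037] F [0.2  0.44 0.22] M [0.05 0.03 0.01] open 0.996
dp [-0.09 -0.3   3.53] rv [ 0.004  -0.0024  0.0027] dist 3.54
```

View pics/wrist4.png

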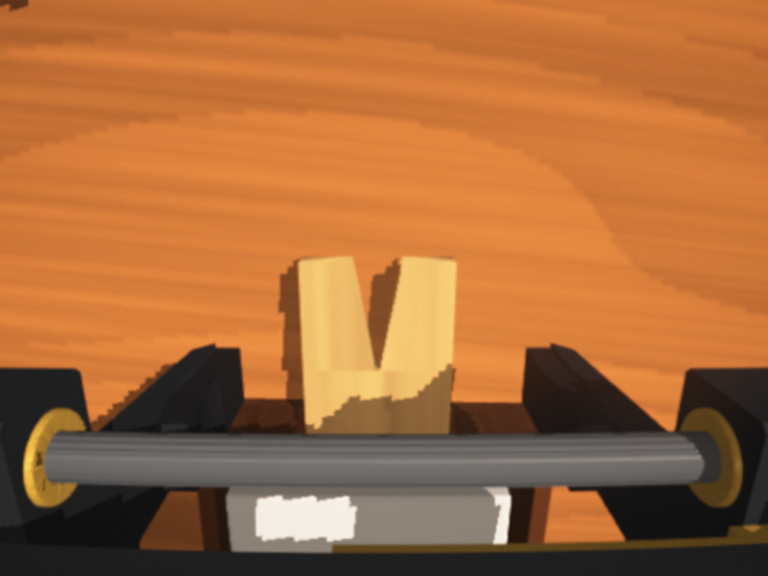

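Request:
carry_out:
  rows:
    - {"claw": 1, "dp": [-0.05, -0.2, 1.5], "delta_rot": [0.004, -0.002, 0]}
    - {"claw": 1, "dp": [-0.05, -0.2, 2.8], "delta_rot": [0.004, -0.002, 0]}
    - {"claw": 1, "dp": [-0.05, -0.2, 3.5], "delta_rot": [0.004, -0.002, 0]}
    - {"claw": 1, "dp": [-0.05, -0.2, 3.5], "delta_rot": [0.004, -0.002, 0]}
    - {"claw": 1, "dp": [-0.05, -0.2, 3.5], "delta_rot": [0.004, -0.002, 0]}

```text
clock: 3.85
tool_pos: [0.5912, -0.1646, 0.003]
eef_rot: [-0.052, 0.999, 0.0, -0.001]
contact_force: [0.8, 0.3, -0.7]
opening: 0.998
```

```bash
python3 - <<'E'
from h import *
go([.5923,-.1655,.004],.10)
E
```

```text
clock 3.85 pos [ 0.5912 -0.1646  0.003 ] yaw/.. [0.1031 0.0022 0.0005] F [ 0.81  0.35 -0.74] M [0.02 0.01 0.03] open 0.998
dp [-0.1 -0.1 -0.1] rv [ 0.0007 -0.0022  0.0031] dist 0.18
```

Request:
carry_out:
  rows:
    - {"claw": 0, "dp": [0, 0, 0], "delta_rot": [0, -0.002, 0]}
    - {"claw": 0, "dp": [0, 0, 0], "delta_rot": [0, -0.002, 0]}
    - {"claw": 0, "dp": [0, 0, 0], "delta_rot": [0, -0.002, 0]}
    - {"claw": 0, "dp": [0, 0, 0], "delta_rot": [0, -0.002, 0]}
    - {"claw": 0, "dp": [0, 0, 0], "delta_rot": [0, -0.002, 0]}
  force: 20

```text
clock: 4.35
tool_pos: [0.5912, -0.1647, 0.0032]
eef_rot: [-0.051, 0.999, 0.0, -0.0]
contact_force: [0.1, -0.4, 1.3]
opening: 0.605
```

Request:
carry_out:
  rows:
    - {"claw": 0, "dp": [0, 0, 0], "delta_rot": [0, 0, 0]}
    - {"claw": 0, "dp": [0, 0, 0], "delta_rot": [0, 0, 0]}
    - {"claw": 0, "dp": [0, 0, 0], "delta_rot": [0, 0, 0]}
    - {"claw": 0, "dp": [0, 0, 0], "delta_rot": [0, 0, 0]}
    - {"claw": 0, "dp": [0, 0, 0], "delta_rot": [0, 0, 0]}
  force: 55

```text
clock: 4.85
tool_pos: [0.5912, -0.1647, 0.0032]
eef_rot: [-0.051, 0.999, 0.0, -0.0]
contact_force: [-0.4, 0.3, 0.4]
opening: 0.604
```

```bash
python3 - <<'E'
from h import *
d,st=shot('wrist',5)
go([.5923,-.1655,.004],.10,st=st)
E
```

```text
clock 4.85 pos [ 0.5912 -0.1647  0.0032] yaw/.. [1.028e-01 1.000e-04 6.000e-04] F [-0.43  0.3   0.36] M [ 0.   -0.   -0.01] open 0.604
dp [-0.1  -0.09 -0.08] rv [ 0.0006 -0.      0.0028] dist 0.16
```

View pics/wrist5.png

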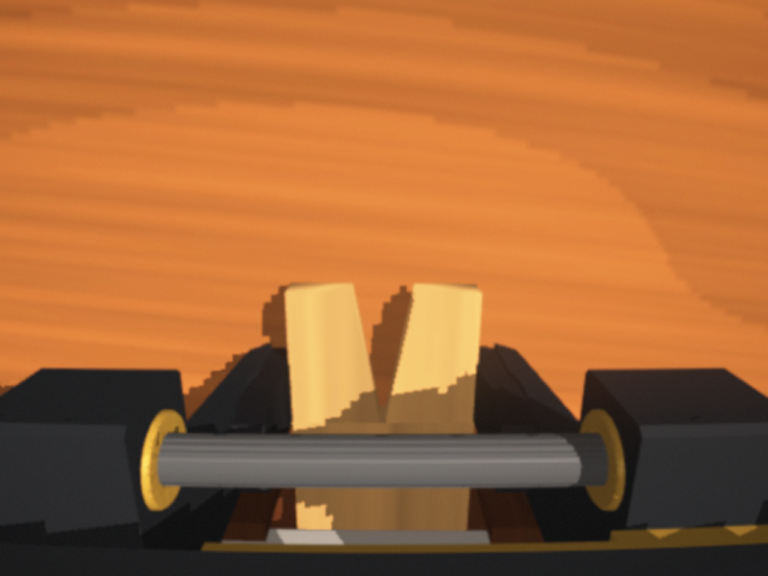

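Grip is good: the opening of 0.604 is about 53 mm, across the pin's width. I'll draw gently until the block meets the front wall.

Request:
carry_out:
  rows:
    - {"claw": 0, "dp": [0.2, 0, 0], "delta_rot": [0, 0, 0]}
    - {"claw": 0, "dp": [0.4, 0, 0], "delta_rot": [0, 0, 0]}
    - {"claw": 0, "dp": [0.6, 0, 0], "delta_rot": [0, 0, 0]}
    - {"claw": 0, "dp": [0.8, 0, 0], "delta_rot": [0, 0, 0]}
    - {"claw": 0, "dp": [1.0, 0, 0], "delta_rot": [0, 0, 0]}
  force: 55

```text
clock: 5.4
tool_pos: [0.5814, -0.1656, 0.0032]
eef_rot: [-0.051, 0.999, 0.0, 0.0]
contact_force: [2.6, 0.5, -1.9]
opening: 0.605
```

Request:
carry_out:
  rows:
    - {"claw": 0, "dp": [0.2, 0, 0], "delta_rot": [0, 0, 0]}
    - {"claw": 0, "dp": [0.4, 0, 0], "delta_rot": [0, 0, 0]}
    - {"claw": 0, "dp": [0.6, 0, 0], "delta_rot": [0, 0, 0]}
    - {"claw": 0, "dp": [0.8, 0, 0], "delta_rot": [0, 0, 0]}
    - {"claw": 0, "dp": [1.0, 0, 0], "delta_rot": [0, 0, 0]}

```text
clock: 5.9
tool_pos: [0.5748, -0.1661, 0.0038]
eef_rot: [-0.052, 0.999, 0.001, 0.004]
contact_force: [7.6, 0.2, -3.3]
opening: 0.603
```

```bash
python3 - <<'E'
from h import *
go([.5923,-.1655,.004],.10)
d,st=shot('side',6)
shot('wrist',6)
crop(d,180,135,100,60,8,'pics/c8.png')
E
```

```text
clock 5.90 pos [ 0.5748 -0.1661  0.0038] yaw/.. [ 0.1033 -0.0075  0.0016] F [ 7.58  0.2  -3.28] M [ 0.08 -1.46 -0.02] open 0.603
dp [-1.74 -0.12 -0.  ] rv [0.0009 0.0076 0.0033] dist 1.75
```

View pics/c8.png

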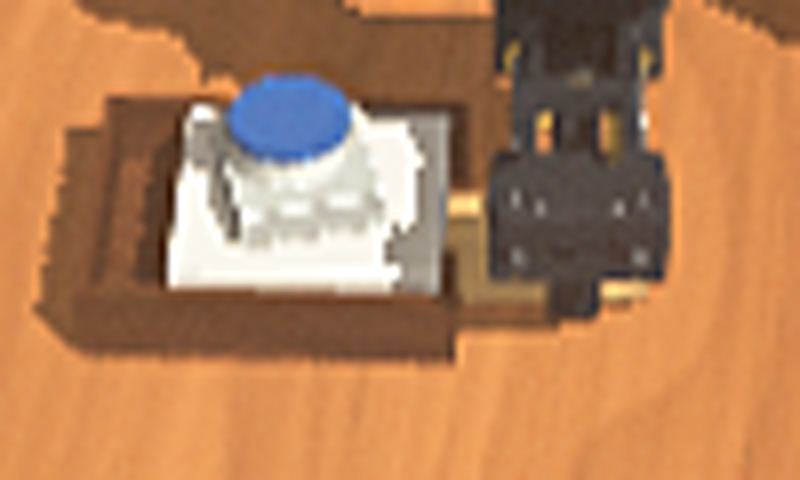

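View pics/wrist6.png

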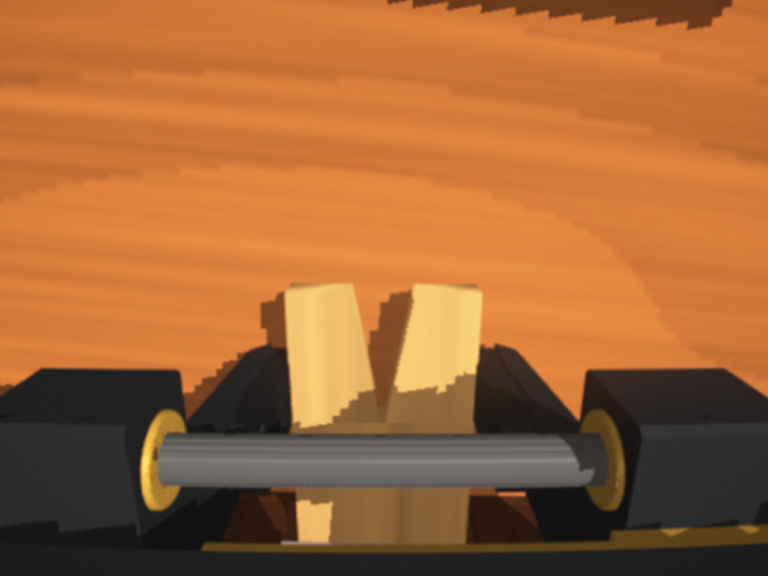

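Request:
carry_out:
  rows:
    - {"claw": 0, "dp": [0.4, 0, 0], "delta_rot": [0, 0.004, 0]}
    - {"claw": 0, "dp": [0.7, 0, 0], "delta_rot": [0, 0.007, 0]}
    - {"claw": 0, "dp": [1.0, 0, 0], "delta_rot": [0, 0.007, 0]}
    - {"claw": 0, "dp": [1.3, 0, 0], "delta_rot": [0, 0.007, 0]}
    - {"claw": 0, "dp": [1.6, 0, 0], "delta_rot": [0, 0.007, 0]}

```text
clock: 6.5
tool_pos: [0.5603, -0.1674, 0.0043]
eef_rot: [-0.052, 0.999, 0.001, 0.002]
contact_force: [7.1, 1.9, -2.0]
opening: 0.608
```

```bash
python3 - <<'E'
from h import *
go([.5923,-.1655,.004],.10)
d,st=shot('side',7)
shot('wrist',7)
crop(d,180,135,100,60,8,'pics/c9.png')
E
```

```text
clock 6.50 pos [ 0.5603 -0.1674  0.0043] yaw/.. [ 0.1039 -0.0036  0.0013] F [ 7.08  1.88 -1.97] M [ 0.1  -1.32  0.01] open 0.608
dp [-3.2  -0.14  0.04] rv [0.0009 0.0037 0.0039] dist 3.2
```

View pics/c9.png

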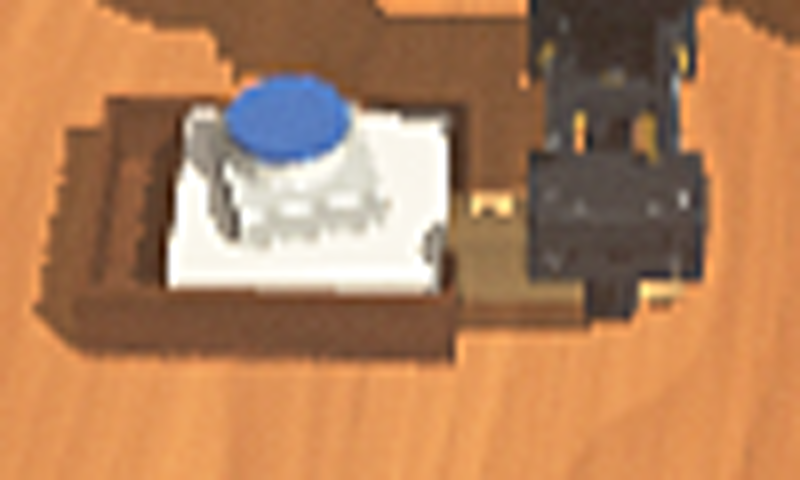

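View pics/wrist7.png

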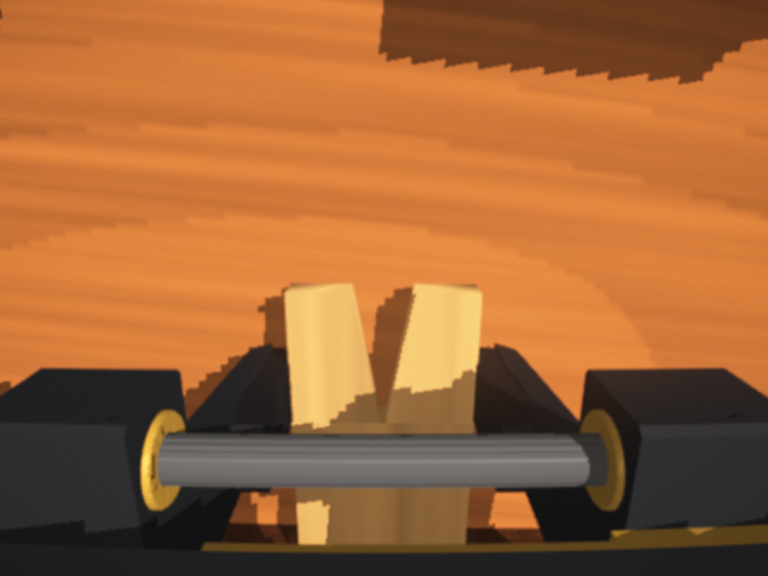

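The block is now hard against the front wall, the stack looks unchanged and the pin hasn't slipped in the grip. The tang is nearly under the pile's centre, so I'll draw the rest quickly in one straight level pull so the pile drops level.

Request:
carry_out:
  rows:
    - {"claw": 0, "dp": [5, 0, 0], "delta_rot": [0, 0.003, 0]}
    - {"claw": 0, "dp": [9.5, 0, 0], "delta_rot": [0, 0.003, 0]}
    - {"claw": 0, "dp": [9.5, 0, 0], "delta_rot": [0, 0.003, 0]}
    - {"claw": 0, "dp": [9.5, 0, 0], "delta_rot": [0, 0.003, 0]}
    - {"claw": 0, "dp": [9.5, 0, 0], "delta_rot": [0, 0.003, 0]}

```text
clock: 7.1
tool_pos: [0.4659, -0.1773, 0.0041]
eef_rot: [-0.052, 0.999, 0.0, 0.0]
contact_force: [0.7, -0.2, -1.5]
opening: 0.606
```

```bash
python3 - <<'E'
from h import *
go([.5923,-.1655,.004],.10)
d,st=shot('side',8)
shot('wrist',8)
crop(d,180,135,100,60,8,'pics/c10.png')
E
```

```text
clock 7.10 pos [ 0.4659 -0.1773  0.0041] yaw/.. [ 1.04e-01 -1.00e-04  8.00e-04] F [ 0.74 -0.19 -1.48] M [ 0.05  0.04 -0.01] open 0.606
dp [-1.269e+01 -1.400e-01  1.000e-02] rv [0.0008 0.0002 0.004 ] dist 12.69
```

View pics/c10.png

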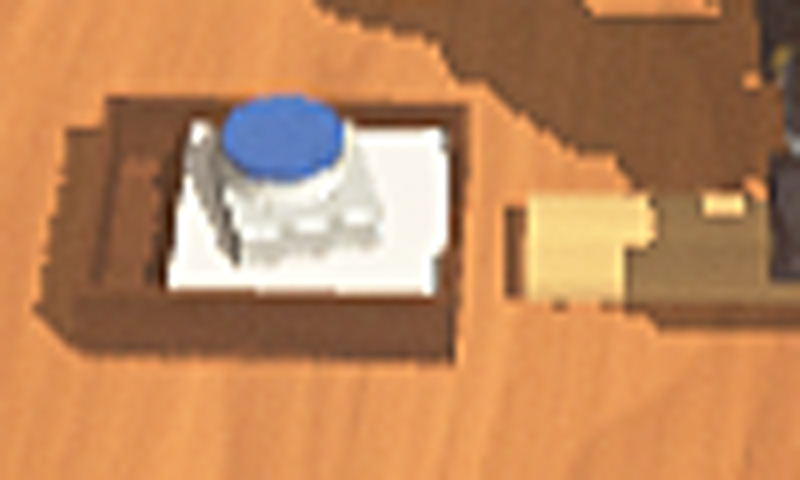

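View pics/wrist8.png

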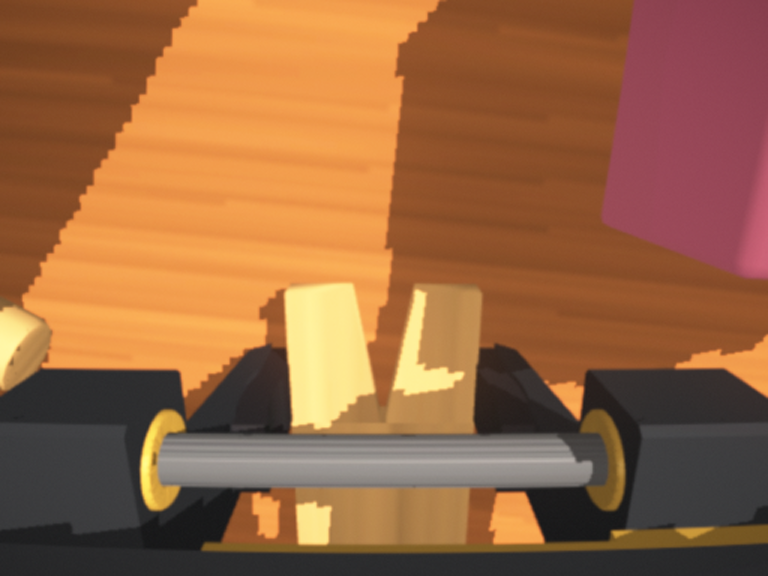

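The stack dropped level, with tin on steel on nylon, still on the tray floor. The pin is free of the front, its tang at about (527,245) in the crop, and the notch sits unchanged in the grip. I'll lift and carry it to in front of the holder.

Request:
carry_out:
  rows:
    - {"claw": 0, "dp": [0, 0, -4], "delta_rot": [0, 0, 0]}
    - {"claw": 0, "dp": [0, 0, -8.5], "delta_rot": [0, 0, 0]}
    - {"claw": 0, "dp": [0, 0.5, -13], "delta_rot": [0, 0, 0]}
    - {"claw": 0, "dp": [0, 4, -15], "delta_rot": [0, 0, -0.01]}
    - {"claw": 0, "dp": [0, 8.5, -15], "delta_rot": [0, 0, -0.02]}

```text
clock: 7.7
tool_pos: [0.4603, -0.0942, 0.157]
eef_rot: [-0.059, 0.998, -0.0, 0.004]
contact_force: [1.4, 0.9, -1.5]
opening: 0.606
```

```bash
python3 - <<'E'
from h import *
go([.459,.115,.13],.141)
E
```

```text
clock 7.70 pos [ 0.4603 -0.0942  0.157 ] yaw/.. [ 0.1183 -0.0088 -0.0004] F [ 1.37  0.93 -1.53] M [ 0.14 -0.04 -0.01] open 0.606
dp [-2.32 20.79  2.69] rv [-0.0015  0.0086 -0.0227] dist 21.09
```

Request:
carry_out:
  rows:
    - {"claw": 0, "dp": [-0.5, 4.5, 0], "delta_rot": [0, 0.005, -0.005]}
    - {"claw": 0, "dp": [-1, 9, 0], "delta_rot": [0, 0.008, -0.01]}
    - {"claw": 0, "dp": [-1.5, 13.5, 0.5], "delta_rot": [0, 0.008, -0.015]}
    - {"claw": 0, "dp": [-2, 18, 1], "delta_rot": [0, 0.008, -0.02]}
    - {"claw": 0, "dp": [-2.3, 20.8, 2], "delta_rot": [0, 0.008, -0.023]}

```text
clock: 8.2
tool_pos: [0.4596, 0.12, 0.1374]
eef_rot: [-0.073, 0.997, 0.001, 0.002]
contact_force: [-0.1, 0.2, -0.6]
opening: 0.603
```

```bash
python3 - <<'E'
from h import *
go([.459,.115,.085],.141)
E
```

```text
clock 8.20 pos [0.4596 0.12   0.1374] yaw/.. [ 0.1457 -0.0035  0.002 ] F [-0.12  0.19 -0.62] M [ 0.03 -0.02 -0.02] open 0.603
dp [ 0.15 -0.5   5.24] rv [0.0015 0.0037 0.0047] dist 5.26
```

Request:
carry_out:
  rows:
    - {"claw": 0, "dp": [0.1, -0.3, 2], "delta_rot": [0, 0, 0]}
    - {"claw": 0, "dp": [0.15, -0.5, 4], "delta_rot": [0, 0, 0.005]}
    - {"claw": 0, "dp": [0.15, -0.5, 5.2], "delta_rot": [0, 0.003, 0.005]}
    - {"claw": 0, "dp": [0.15, -0.5, 5.2], "delta_rot": [0, 0.003, 0.005]}
    - {"claw": 0, "dp": [0.15, -0.5, 5.2], "delta_rot": [0, 0.003, 0.005]}

```text
clock: 8.7
tool_pos: [0.4594, 0.115, 0.0856]
eef_rot: [-0.07, 0.998, 0.001, 0.0]
contact_force: [-0.3, -0.1, -0.9]
opening: 0.603
```

```bash
python3 - <<'E'
from h import *
go([.459,.115,.085],.141)
for n in ('side','top','wrist'): shot(n,9)
d=load('side9'); crop(d,160,180,120,80,6,'pics/c11.png')
d=load('top9'); crop(d,165,115,70,95,6,'pics/c12.png')
E
```

```text
clock 8.70 pos [0.4594 0.115  0.0856] yaw/.. [ 0.1404 -0.0008  0.0017] F [-0.33 -0.08 -0.87] M [ 0.07  0.06 -0.01] open 0.603
dp [0.04 0.   0.06] rv [ 0.0016  0.001  -0.0006] dist 0.07
```

View pics/c11.png

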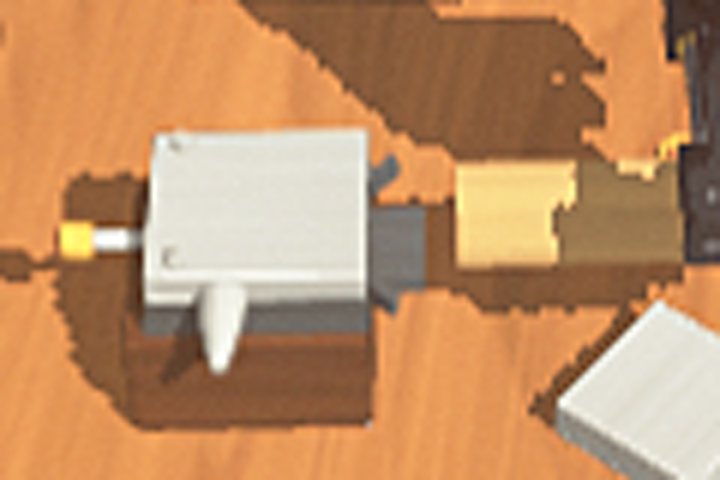

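View pics/c12.png

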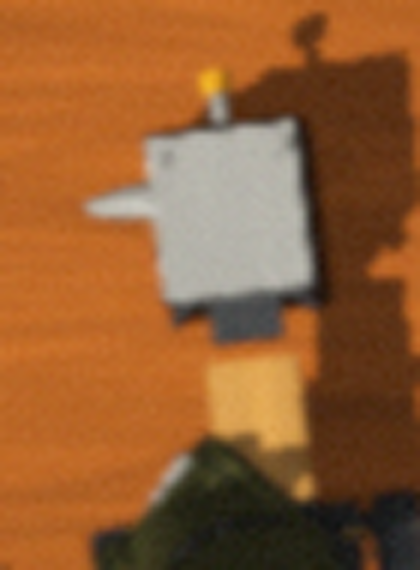

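View pics/wrist9.png

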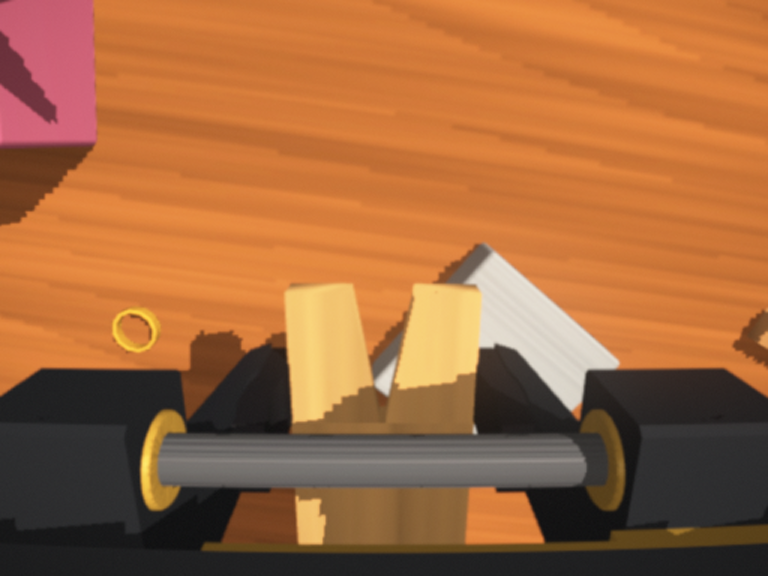

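```bash
python3 - <<'E'
from h import *
d=load('side9'); crop(d,215,195,65,45,12,'pics/c13.png')
d=load('top9'); crop(d,190,155,40,48,12,'pics/c14.png')
E
```

```text
(no output)
```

View pics/c13.png

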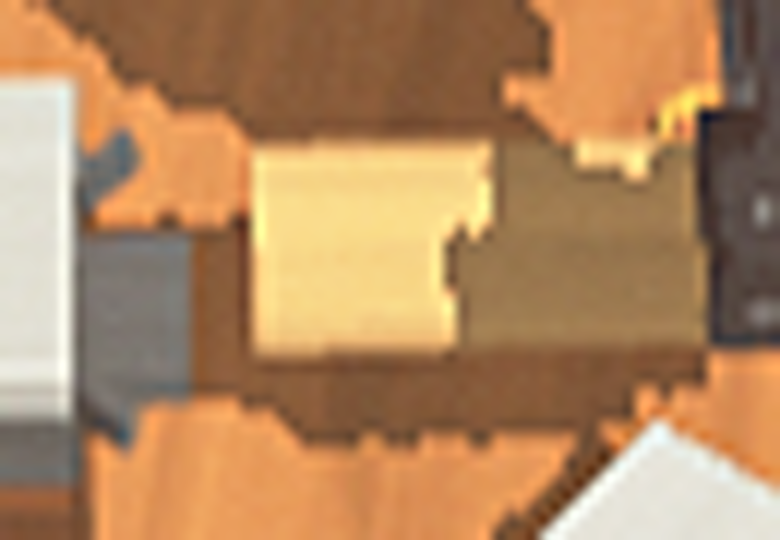

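View pics/c14.png

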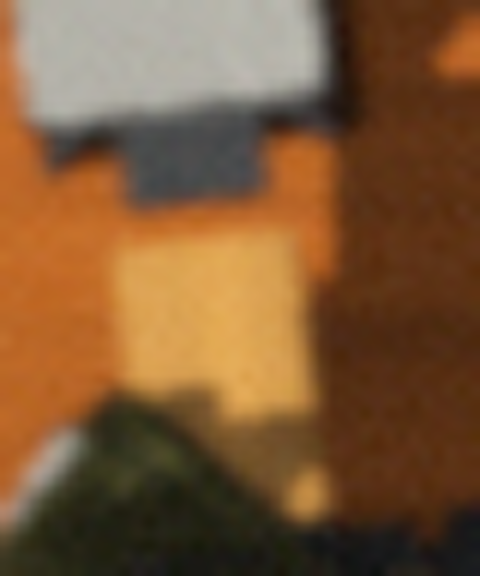

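```bash
python3 - <<'E'
from h import *
st=load('side9_st'); zt=st['tool_pos'][2]+.0018+.010
S=lambda c:np.array([215,195])+(np.array(c)+.5)/12-.5
T=lambda c:np.array([190,155])+(np.array(c)+.5)/12-.5
yaw=.141; u=np.array([np.cos(yaw),np.sin(yaw)]); v=np.array([-u[1],u[0]])
for n,f,L,P in (('side9',S,[(190,232),(190,393)],[(252,145),(252,355)]),('top9',T,[(266,192),(128,208)],[(295,232),(112,245)])):
    d=load(n); a=onz(d,[f(c) for c in L],.075)[:,:2]; b=onz(d,[f(c) for c in P],zt)[:,:2]
    print(n,'ledge',a.mean(0).round(4),np.linalg.norm(a[1]-a[0]).round(4),'tang',b.mean(0).round(4),np.linalg.norm(b[1]-b[0]).round(4))
    dd=b.mean(0)-a.mean(0); print('  along %.4f lateral %.4f'%(dd@u,dd@v))
tp=st['tool_pos'][:2]; print('tang by FK',tp+.129*u)
m=np.array([.6265,.1391]); print('ledge by wrist',m-.025*u, (tp+.129*u-m)@v)
E
```

```text
side9 ledge [0.6034 0.1386] 0.0496 tang [0.5888 0.1375] 0.0645
  along -0.0145 lateral 0.0010
top9 ledge [0.6011 0.1358] 0.0423 tang [0.5869 0.1313] 0.0551
  along -0.0146 lateral -0.0025
tang by FK [0.58707445 0.13316808]
ledge by wrist [0.6017481  0.13558667] -0.00033244748045405375
```

The pin is aligned: its tang is 14.6 mm short of the ledge front in both cameras, with about 1–2 mm lateral offset to −y. I'll shift +1 mm, move over the ledge and feel for its height.

Request:
carry_out:
  rows:
    - {"claw": 0, "dp": [-0.5, 0.1, 0.2], "delta_rot": [0, 0, 0]}
    - {"claw": 0, "dp": [-1.3, 0.1, 0.5], "delta_rot": [0, 0, 0]}
    - {"claw": 0, "dp": [-2, 0.1, 0.65], "delta_rot": [0, 0, 0]}
    - {"claw": 0, "dp": [-2.5, 0.1, 0.65], "delta_rot": [0, 0, 0]}
    - {"claw": 0, "dp": [-2.5, 0.1, 0.65], "delta_rot": [0, 0, 0]}

```text
clock: 9.35
tool_pos: [0.4854, 0.1197, 0.0796]
eef_rot: [-0.07, 0.998, 0.001, 0.002]
contact_force: [0.8, -1.0, -0.9]
opening: 0.603
```

Request:
carry_out:
  rows:
    - {"claw": 0, "dp": [0, 0, 0], "delta_rot": [0, 0, 0]}
    - {"claw": 0, "dp": [0, 0, 0.1], "delta_rot": [0, 0, 0]}
    - {"claw": 0, "dp": [0, 0, 0.2], "delta_rot": [0, 0, 0]}
    - {"claw": 0, "dp": [0, 0, 0.3], "delta_rot": [0, 0, 0]}
    - {"claw": 0, "dp": [0, 0, 0.3], "delta_rot": [0, 0, 0]}

```text
clock: 9.85
tool_pos: [0.4852, 0.1197, 0.0765]
eef_rot: [-0.07, 0.998, 0.001, 0.001]
contact_force: [-0.3, 0.1, -0.8]
opening: 0.604
```

```bash
python3 - <<'E'
from h import *
go([.459,.115,.0745],.141)
E
```

```text
clock 9.85 pos [0.4852 0.1197 0.0765] yaw/.. [ 0.1397 -0.0026  0.0026] F [-0.3   0.14 -0.79] M [0.05 0.03 0.  ] open 0.604
dp [ 2.66 -0.1   0.19] rv [ 0.0022  0.003  -0.0013] dist 2.66
```

Request:
carry_out:
  rows:
    - {"claw": 0, "dp": [0, 0, 0.05], "delta_rot": [0, 0.003, 0]}
    - {"claw": 0, "dp": [0, 0, 0.1], "delta_rot": [0, 0.003, 0]}
    - {"claw": 0, "dp": [0, 0, 0.15], "delta_rot": [0, 0.003, 0]}
    - {"claw": 0, "dp": [0, 0, 0.2], "delta_rot": [0, 0.003, 0]}
    - {"claw": 0, "dp": [0, 0, 0.2], "delta_rot": [0, 0.003, 0]}

```text
clock: 10.35
tool_pos: [0.4851, 0.1197, 0.0744]
eef_rot: [-0.07, 0.998, 0.001, -0.0]
contact_force: [0.1, 0.9, -1.0]
opening: 0.604
```

Request:
carry_out:
  rows:
    - {"claw": 0, "dp": [0, 0, 0.05], "delta_rot": [0, 0, 0]}
    - {"claw": 0, "dp": [0, 0, 0.1], "delta_rot": [0, 0, 0]}
    - {"claw": 0, "dp": [0, 0, 0.1], "delta_rot": [0, 0, 0]}
    - {"claw": 0, "dp": [0, 0, 0.1], "delta_rot": [0, 0, 0]}
    - {"claw": 0, "dp": [0, 0, 0.1], "delta_rot": [0, 0, 0]}

```text
clock: 10.85
tool_pos: [0.4851, 0.1197, 0.0734]
eef_rot: [-0.07, 0.998, 0.001, -0.0]
contact_force: [-0.6, -0.8, -0.8]
opening: 0.607
```

```bash
python3 - <<'E'
from h import *
go([.459,.115,.0745],.141)
E
```

```text
clock 10.85 pos [0.4851 0.1197 0.0734] yaw/.. [0.1397 0.0004 0.0022] F [-0.65 -0.79 -0.83] M [ 0.07  0.05 -0.04] open 0.607
dp [ 2.65 -0.1  -0.11] rv [ 0.0022 -0.0001 -0.0013] dist 2.65
```

Request:
carry_out:
  rows:
    - {"claw": 0, "dp": [0, 0, 0.05], "delta_rot": [0, 0, 0]}
    - {"claw": 0, "dp": [0, 0, 0.05], "delta_rot": [0, 0, 0]}
    - {"claw": 0, "dp": [0, 0, 0.1], "delta_rot": [0, 0, 0]}
    - {"claw": 0, "dp": [0, 0, 0.1], "delta_rot": [0, 0, 0]}
    - {"claw": 0, "dp": [0, 0, 0.1], "delta_rot": [0, 0, 0]}

```text
clock: 11.35
tool_pos: [0.4851, 0.1197, 0.0724]
eef_rot: [-0.07, 0.998, 0.001, -0.0]
contact_force: [0.9, -0.5, 0.8]
opening: 0.605
```

```bash
python3 - <<'E'
from h import *
go([.459,.115,.0745],.141)
E
```

```text
clock 11.35 pos [0.4851 0.1197 0.0724] yaw/.. [0.1397 0.0004 0.0022] F [ 0.9  -0.52  0.79] M [ 0.03 -0.07 -0.02] open 0.605
dp [ 2.65 -0.1  -0.21] rv [ 0.0023 -0.     -0.0013] dist 2.66
```

A light touch on the ledge shows at TCP z 0.0724: Fz is up 1.6 N and the moment has reversed. I'll raise 1 mm and enter the mouth.

Request:
carry_out:
  rows:
    - {"claw": 0, "dp": [0, 0, -0.1], "delta_rot": [0, 0, 0]}
    - {"claw": 0, "dp": [-0.4, 0, -0.1], "delta_rot": [0.002, 0, 0]}
    - {"claw": 0, "dp": [-0.8, 0, -0.1], "delta_rot": [0.002, 0, 0]}
    - {"claw": 0, "dp": [-1.2, 0, -0.1], "delta_rot": [0.002, 0, 0]}
    - {"claw": 0, "dp": [-1.6, 0, -0.1], "delta_rot": [0.002, 0, 0]}

```text
clock: 11.85
tool_pos: [0.5015, 0.122, 0.0734]
eef_rot: [-0.07, 0.998, 0.0, 0.0]
contact_force: [-0.1, -0.0, -0.7]
opening: 0.602
```

```bash
python3 - <<'E'
from h import *
go([.459,.115,.0734],.141)
shot('wrist',10)
d,_=shot('side',10); crop(d,200,185,65,45,12,'pics/c15.png')
E
```

```text
clock 11.85 pos [0.5015 0.122  0.0734] yaw/.. [ 1.395e-01 -1.000e-04  3.000e-04] F [-0.11 -0.01 -0.74] M [0.03 0.06 0.  ] open 0.602
dp [ 4.3 -0.1  0. ] rv [ 0.0003  0.0001 -0.0015] dist 4.31
```

View pics/c15.png

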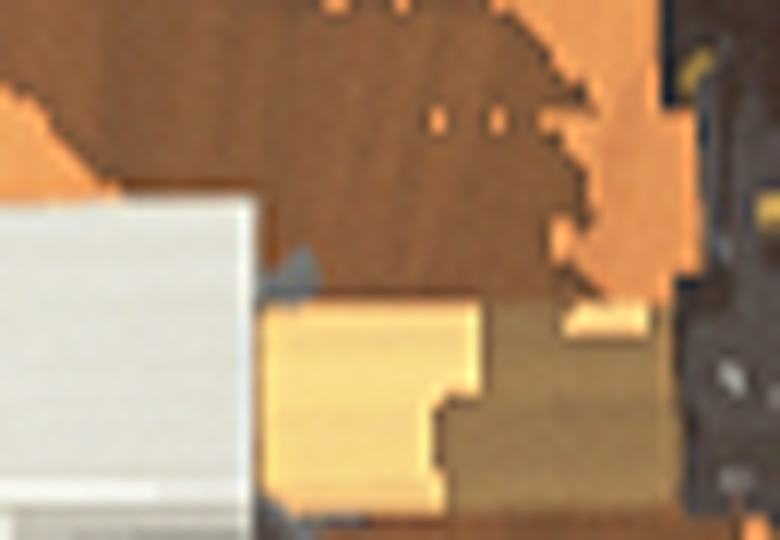

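Request:
carry_out:
  rows:
    - {"claw": 0, "dp": [-0.25, 0, 0], "delta_rot": [0, 0, 0]}
    - {"claw": 0, "dp": [-0.5, 0, 0], "delta_rot": [0, 0, 0]}
    - {"claw": 0, "dp": [-0.75, 0, 0], "delta_rot": [0, 0, 0]}
    - {"claw": 0, "dp": [-1.0, 0, 0], "delta_rot": [0, 0, 0]}
    - {"claw": 0, "dp": [-1.2, 0, 0], "delta_rot": [0, 0, 0]}

```text
clock: 12.45
tool_pos: [0.514, 0.1237, 0.0734]
eef_rot: [-0.07, 0.998, 0.0, 0.0]
contact_force: [0.4, 0.9, -1.3]
opening: 0.6
```

```bash
python3 - <<'E'
from h import *
go([.459,.115,.0734],.141)
E
```

```text
clock 12.45 pos [0.514  0.1237 0.0734] yaw/.. [ 0.1392 -0.0009  0.0007] F [ 0.37  0.93 -1.31] M [0.03 0.02 0.03] open 0.600
dp [ 5.57 -0.1  -0.  ] rv [ 0.0006  0.001  -0.0018] dist 5.57
```

Request:
carry_out:
  rows:
    - {"claw": 0, "dp": [-0.1, 0, 0], "delta_rot": [0, 0, 0]}
    - {"claw": 0, "dp": [-0.2, 0, 0], "delta_rot": [0, 0, 0]}
    - {"claw": 0, "dp": [-0.3, 0, 0], "delta_rot": [0, 0, 0]}
    - {"claw": 0, "dp": [-0.4, 0, 0], "delta_rot": [0, 0, 0]}
    - {"claw": 0, "dp": [-0.4, 0, 0], "delta_rot": [0, 0, 0]}

```text
clock: 12.95
tool_pos: [0.5181, 0.1243, 0.0734]
eef_rot: [-0.07, 0.998, 0.0, 0.001]
contact_force: [-0.5, 0.5, -0.3]
opening: 0.605
```

Request:
carry_out:
  rows:
    - {"claw": 0, "dp": [-0.1, 0, 0], "delta_rot": [0, 0, 0]}
    - {"claw": 0, "dp": [-0.2, 0, 0], "delta_rot": [0, 0, 0]}
    - {"claw": 0, "dp": [-0.3, 0, 0], "delta_rot": [0, 0, 0]}
    - {"claw": 0, "dp": [-0.3, 0, 0], "delta_rot": [0, 0, 0]}
    - {"claw": 0, "dp": [-0.3, 0, 0], "delta_rot": [0, 0, 0]}

```text
clock: 13.45
tool_pos: [0.5211, 0.1247, 0.0734]
eef_rot: [-0.07, 0.998, 0.0, 0.001]
contact_force: [0.0, 0.3, -1.0]
opening: 0.601
```

Request:
carry_out:
  rows:
    - {"claw": 0, "dp": [-0.1, 0, 0], "delta_rot": [0, 0, 0]}
    - {"claw": 0, "dp": [-0.2, 0, 0], "delta_rot": [0, 0, 0]}
    - {"claw": 0, "dp": [-0.3, 0, 0], "delta_rot": [0, 0, 0]}
    - {"claw": 0, "dp": [-0.3, 0, 0], "delta_rot": [0, 0, 0]}
    - {"claw": 0, "dp": [-0.3, 0, 0], "delta_rot": [0, 0, 0]}

```text
clock: 13.95
tool_pos: [0.5241, 0.1251, 0.0734]
eef_rot: [-0.069, 0.998, 0.0, 0.001]
contact_force: [0.0, 0.0, 0.2]
opening: 0.602
```

Request:
carry_out:
  rows:
    - {"claw": 0, "dp": [-0.1, 0, 0], "delta_rot": [0, 0, 0]}
    - {"claw": 0, "dp": [-0.2, 0, 0], "delta_rot": [0, 0, 0]}
    - {"claw": 0, "dp": [-0.3, 0, 0], "delta_rot": [0, 0, 0]}
    - {"claw": 0, "dp": [-0.3, 0, 0], "delta_rot": [0, 0, 0]}
    - {"claw": 0, "dp": [-0.3, 0, 0], "delta_rot": [0, 0, 0]}

```text
clock: 14.45
tool_pos: [0.5271, 0.1256, 0.0734]
eef_rot: [-0.069, 0.998, 0.0, 0.001]
contact_force: [0.9, 0.7, -0.5]
opening: 0.607
```

Request:
carry_out:
  rows:
    - {"claw": 0, "dp": [-0.1, 0, 0], "delta_rot": [0, 0, 0]}
    - {"claw": 0, "dp": [-0.2, 0, 0], "delta_rot": [0, 0, 0]}
    - {"claw": 0, "dp": [-0.3, 0, 0], "delta_rot": [0, 0, 0]}
    - {"claw": 0, "dp": [-0.3, 0, 0], "delta_rot": [0, 0, 0]}
    - {"claw": 0, "dp": [-0.3, 0, 0], "delta_rot": [0, 0, 0]}

```text
clock: 14.95
tool_pos: [0.5301, 0.126, 0.0734]
eef_rot: [-0.069, 0.998, 0.0, 0.001]
contact_force: [-0.1, 0.1, -1.7]
opening: 0.605
```

```bash
python3 - <<'E'
from h import *
go([.459,.115,.0734],.141)
E
```

```text
clock 14.95 pos [0.5301 0.126  0.0734] yaw/.. [ 0.1391 -0.0011  0.0009] F [-0.09  0.05 -1.65] M [0.04 0.02 0.03] open 0.605
dp [ 7.19 -0.1  -0.01] rv [ 0.0007  0.0012 -0.0019] dist 7.19
```

Request:
carry_out:
  rows:
    - {"claw": 0, "dp": [-0.1, 0, 0], "delta_rot": [0, 0.001, -0.002]}
    - {"claw": 0, "dp": [-0.2, 0, 0], "delta_rot": [0, 0.001, -0.002]}
    - {"claw": 0, "dp": [-0.3, 0, 0], "delta_rot": [0, 0.001, -0.002]}
    - {"claw": 0, "dp": [-0.3, 0, 0], "delta_rot": [0, 0.001, -0.002]}
    - {"claw": 0, "dp": [-0.3, 0, 0], "delta_rot": [0, 0.001, -0.002]}

```text
clock: 15.45
tool_pos: [0.5331, 0.1264, 0.0734]
eef_rot: [-0.07, 0.998, 0.0, 0.0]
contact_force: [-0.3, 0.8, -0.5]
opening: 0.606
```

Request:
carry_out:
  rows:
    - {"claw": 0, "dp": [-0.1, 0, 0], "delta_rot": [0, 0, 0]}
    - {"claw": 0, "dp": [-0.2, 0, 0], "delta_rot": [0, 0, 0]}
    - {"claw": 0, "dp": [-0.3, 0, 0], "delta_rot": [0, 0, 0]}
    - {"claw": 0, "dp": [-0.3, 0, 0], "delta_rot": [0, 0, 0]}
    - {"claw": 0, "dp": [-0.3, 0, 0], "delta_rot": [0, 0, 0]}

```text
clock: 15.95
tool_pos: [0.5356, 0.1267, 0.0733]
eef_rot: [-0.07, 0.998, 0.0, -0.0]
contact_force: [-2.5, -0.7, -1.0]
opening: 0.605
```

Request:
carry_out:
  rows:
    - {"claw": 0, "dp": [-0.05, 0, 0], "delta_rot": [0, 0, 0]}
    - {"claw": 0, "dp": [-0.1, 0, 0], "delta_rot": [0, 0, 0]}
    - {"claw": 0, "dp": [-0.1, 0, 0], "delta_rot": [0, 0, 0]}
    - {"claw": 0, "dp": [-0.1, 0, 0], "delta_rot": [0, 0, 0]}
    - {"claw": 0, "dp": [-0.1, 0, 0], "delta_rot": [0, 0, 0]}

```text
clock: 16.45
tool_pos: [0.536, 0.1267, 0.0731]
eef_rot: [-0.071, 0.998, 0.0, -0.001]
contact_force: [-2.8, 0.1, -0.9]
opening: 0.604
```

```bash
python3 - <<'E'
from h import *
go([.459,.115,.0734],.141)
E
```

```text
clock 16.45 pos [0.536  0.1267 0.0731] yaw/.. [0.1412 0.0018 0.    ] F [-2.84  0.14 -0.9 ] M [-0.    0.74 -0.02] open 0.604
dp [ 7.79 -0.08 -0.01] rv [ 0.0003 -0.0018  0.0002] dist 7.79
```

It is in contact: the resistance grew smoothly at about 37 mm in, −2.8 N along the axis with moment 0.74 N·m. Before letting go I'll ease the pin into the attitude it will rest in on the ledge, tang slightly up, so it doesn't jump on release.

Request:
carry_out:
  rows:
    - {"claw": 0, "dp": [-0.05, 0, 0.04], "delta_rot": [0, -0.005, 0]}
    - {"claw": 0, "dp": [-0.05, 0, 0.08], "delta_rot": [0, -0.01, 0]}
    - {"claw": 0, "dp": [-0.05, 0, 0.12], "delta_rot": [0, -0.015, 0]}
    - {"claw": 0, "dp": [-0.05, 0, 0.16], "delta_rot": [0, -0.02, 0]}
    - {"claw": 0, "dp": [-0.05, 0, 0.16], "delta_rot": [0, -0.02, 0]}

```text
clock: 16.95
tool_pos: [0.5361, 0.1267, 0.0715]
eef_rot: [-0.071, 0.997, 0.001, 0.009]
contact_force: [-5.6, 0.1, 1.7]
opening: 0.604
```

```bash
python3 - <<'E'
from h import *
go([.459,.115,.0714],.141)
shot('wrist',11)
d,_=shot('side',11); crop(d,160,180,120,80,6,'pics/c16.png')
go([.459,.115,.0714],.141)
E
```

```text
clock 16.95 pos [0.5361 0.1267 0.0715] yaw/.. [ 0.1414 -0.0178  0.0026] F [-5.57  0.07  1.72] M [-0.02  0.93 -0.02] open 0.604
dp [ 7.8  -0.07 -0.13] rv [0.     0.0179 0.0004] dist 7.8
clock 17.05 pos [0.5362 0.1267 0.0715] yaw/.. [ 0.1414 -0.0174  0.0026] F [-4.36 -0.3   2.37] M [0.   1.06 0.04] open 0.604
dp [ 7.8  -0.07 -0.12] rv [0.0001 0.0176 0.0004] dist 7.8
```

View pics/wrist11.png

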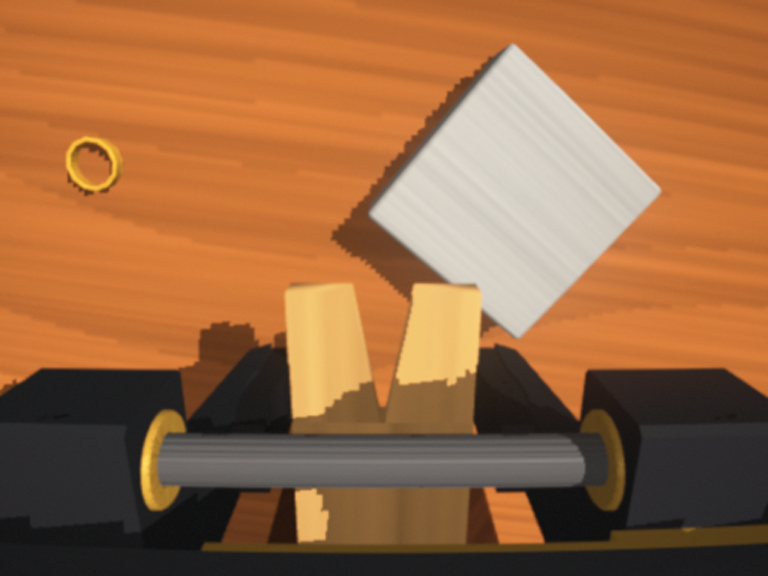

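View pics/c16.png

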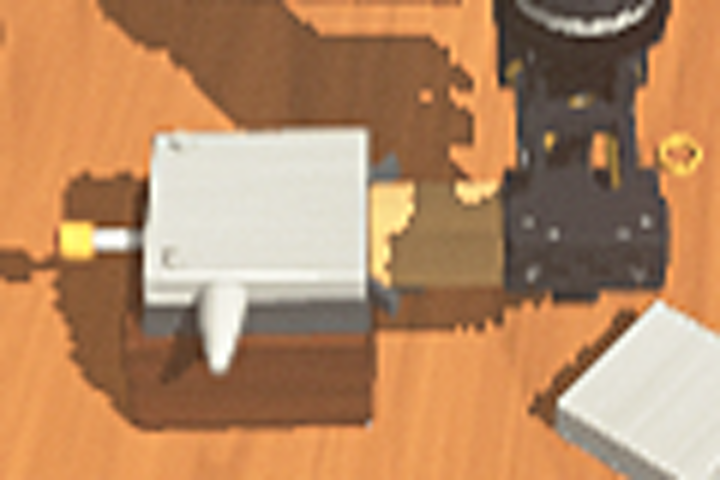

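Request:
carry_out:
  rows:
    - {"claw": 0, "dp": [0, 0, -0.02], "delta_rot": [0, 0, 0]}
    - {"claw": 0, "dp": [0, 0, -0.02], "delta_rot": [0, 0, 0]}
    - {"claw": 0, "dp": [0, 0, -0.02], "delta_rot": [0, 0, 0]}
    - {"claw": 0, "dp": [0, 0, -0.02], "delta_rot": [0, 0, 0]}
    - {"claw": 0, "dp": [0, 0, -0.02], "delta_rot": [0, 0, 0]}

```text
clock: 17.55
tool_pos: [0.5363, 0.1268, 0.0717]
eef_rot: [-0.071, 0.997, 0.001, 0.009]
contact_force: [-3.7, -0.1, 0.7]
opening: 0.603
```

```bash
python3 - <<'E'
from h import *
go([.459,.115,.0714],.141)
E
```

```text
clock 17.55 pos [0.5363 0.1268 0.0717] yaw/.. [ 0.1413 -0.0176  0.0027] F [-3.7  -0.09  0.65] M [-0.03  0.69  0.02] open 0.603
dp [ 7.81 -0.08 -0.11] rv [0.0002 0.0178 0.0003] dist 7.82
```

Request:
carry_out:
  rows:
    - {"claw": 0, "dp": [0.03, 0, 0], "delta_rot": [0, 0, 0]}
    - {"claw": 0, "dp": [0.03, 0, 0], "delta_rot": [0, 0, 0]}
    - {"claw": 0, "dp": [0.03, 0, 0], "delta_rot": [0, 0, 0]}
    - {"claw": 0, "dp": [0.03, 0, 0], "delta_rot": [0, 0, 0]}
    - {"claw": 0, "dp": [0.03, 0, 0], "delta_rot": [0, 0, 0]}

```text
clock: 18.05
tool_pos: [0.5361, 0.1267, 0.0717]
eef_rot: [-0.071, 0.997, 0.001, 0.009]
contact_force: [-2.4, -0.4, 0.6]
opening: 0.607
```

```bash
python3 - <<'E'
from h import *
go([.459,.115,.0714],.141)
E
```

```text
clock 18.05 pos [0.5361 0.1267 0.0717] yaw/.. [ 0.1413 -0.0178  0.0027] F [-2.42 -0.38  0.55] M [0.03 0.59 0.03] open 0.607
dp [ 7.8  -0.07 -0.11] rv [0.0002 0.018  0.0003] dist 7.8
```

Request:
carry_out:
  rows:
    - {"claw": 0, "dp": [0.03, 0, 0], "delta_rot": [0, 0, 0]}
    - {"claw": 0, "dp": [0.03, 0, 0], "delta_rot": [0, 0, 0]}
    - {"claw": 0, "dp": [0.03, 0, 0], "delta_rot": [0, 0, 0]}
    - {"claw": 0, "dp": [0.03, 0, 0], "delta_rot": [0, 0, 0]}
    - {"claw": 0, "dp": [0.03, 0, 0], "delta_rot": [0, 0, 0]}

```text
clock: 18.55
tool_pos: [0.536, 0.1267, 0.0718]
eef_rot: [-0.071, 0.997, 0.001, 0.009]
contact_force: [-1.5, 0.1, 0.1]
opening: 0.605
```

```bash
python3 - <<'E'
from h import *
go([.459,.115,.0714],.141)
E
```

```text
clock 18.55 pos [0.536  0.1267 0.0718] yaw/.. [ 0.1413 -0.0182  0.0029] F [-1.48  0.1   0.14] M [-0.04  0.51  0.07] open 0.605
dp [ 7.79 -0.08 -0.11] rv [0.0003 0.0184 0.0002] dist 7.79
```

Request:
carry_out:
  rows:
    - {"claw": 0, "dp": [0.01, 0, 0], "delta_rot": [0, 0, 0]}
    - {"claw": 0, "dp": [0.02, 0, 0], "delta_rot": [0, 0, 0]}
    - {"claw": 0, "dp": [0.02, 0, 0], "delta_rot": [0, 0, 0]}
    - {"claw": 0, "dp": [0.02, 0, 0], "delta_rot": [0, 0, 0]}
    - {"claw": 0, "dp": [0.02, 0, 0], "delta_rot": [0, 0, 0]}
  force: 12

```text
clock: 19.05
tool_pos: [0.5359, 0.1268, 0.0718]
eef_rot: [-0.071, 0.997, 0.001, 0.009]
contact_force: [-2.2, -0.9, -1.0]
opening: 0.609
```

Request:
carry_out:
  rows:
    - {"claw": 0, "dp": [0, 0, 0], "delta_rot": [0, 0, 0]}
    - {"claw": 0, "dp": [0, 0, 0], "delta_rot": [0, 0, 0]}
    - {"claw": 0, "dp": [0, 0, 0], "delta_rot": [0, 0, 0]}
    - {"claw": 0, "dp": [0, 0, 0], "delta_rot": [0, 0, 0]}
    - {"claw": 0, "dp": [0, 0, 0], "delta_rot": [0, 0, 0]}
  force: 3

```text
clock: 19.55
tool_pos: [0.5359, 0.1267, 0.0718]
eef_rot: [-0.071, 0.997, 0.001, 0.009]
contact_force: [-3.1, 0.5, -0.2]
opening: 0.611
```

```bash
python3 - <<'E'
from h import *
go([.459,.115,.0714],.141)
shot('wrist',12)
E
```

```text
clock 19.55 pos [0.5359 0.1267 0.0718] yaw/.. [ 0.1412 -0.0184  0.003 ] F [-3.14  0.55 -0.17] M [ 0.01  0.4  -0.01] open 0.611
dp [ 7.78 -0.08 -0.11] rv [0.0004 0.0187 0.0001] dist 7.78
```

View pics/wrist12.png

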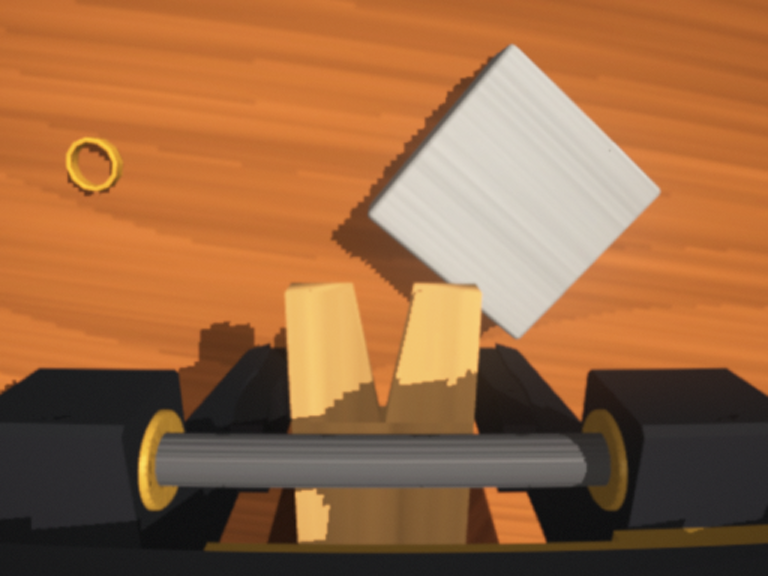

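Request:
carry_out:
  rows:
    - {"claw": 0, "dp": [0.02, 0, 0], "delta_rot": [0, 0, 0]}
    - {"claw": 0, "dp": [0.03, 0, 0], "delta_rot": [0, 0, 0]}
    - {"claw": 0, "dp": [0.03, 0, 0], "delta_rot": [0, 0, 0]}
    - {"claw": 0, "dp": [0.03, 0, 0], "delta_rot": [0, 0, 0]}
    - {"claw": 0, "dp": [0.03, 0, 0], "delta_rot": [0, 0, 0]}

```text
clock: 20.1
tool_pos: [0.5358, 0.1267, 0.0718]
eef_rot: [-0.071, 0.997, 0.001, 0.009]
contact_force: [-1.1, -0.0, -0.5]
opening: 0.612
```

```bash
python3 - <<'E'
from h import *
go([.459,.115,.0714],.141)
E
```

```text
clock 20.10 pos [0.5358 0.1267 0.0718] yaw/.. [ 0.1412 -0.0187  0.0031] F [-1.13 -0.01 -0.53] M [-0.05  0.32  0.06] open 0.612
dp [ 7.76 -0.08 -0.11] rv [0.0004 0.0189 0.0001] dist 7.77
```

Request:
carry_out:
  rows:
    - {"claw": 0, "dp": [0.02, 0, 0], "delta_rot": [0, 0, 0]}
    - {"claw": 0, "dp": [0.03, 0, 0], "delta_rot": [0, 0, 0]}
    - {"claw": 0, "dp": [0.03, 0, 0], "delta_rot": [0, 0, 0]}
    - {"claw": 0, "dp": [0.03, 0, 0], "delta_rot": [0, 0, 0]}
    - {"claw": 0, "dp": [0.03, 0, 0], "delta_rot": [0, 0, 0]}

```text
clock: 20.6
tool_pos: [0.5356, 0.1267, 0.0718]
eef_rot: [-0.07, 0.997, 0.001, 0.01]
contact_force: [0.2, -0.0, -0.9]
opening: 0.614
```

```bash
python3 - <<'E'
from h import *
go([.459,.115,.0714],.141)
E
```

```text
clock 20.60 pos [0.5356 0.1267 0.0718] yaw/.. [ 0.1411 -0.019   0.0032] F [ 0.18 -0.01 -0.86] M [ 0.01  0.16 -0.05] open 0.614
dp [ 7.75 -0.08 -0.11] rv [0.0005 0.0192 0.0001] dist 7.75
```

The residual push is now about 0.6 N by the moment, so I'll open the fingers.

Request:
carry_out:
  rows:
    - {"claw": 0.63, "dp": [0, 0, 0], "delta_rot": [0, 0, 0]}
    - {"claw": 0.65, "dp": [0, 0, 0], "delta_rot": [0, 0, 0]}
    - {"claw": 0.7, "dp": [0, 0, 0], "delta_rot": [0, 0, 0]}
    - {"claw": 0.75, "dp": [0, 0, 0], "delta_rot": [0, 0, 0]}
    - {"claw": 0.75, "dp": [0, 0, 0], "delta_rot": [0, 0, 0]}

```text
clock: 21.1
tool_pos: [0.5358, 0.1267, 0.0719]
eef_rot: [-0.07, 0.997, 0.001, 0.01]
contact_force: [0.2, -0.0, 0.2]
opening: 0.746
```

```bash
python3 - <<'E'
from h import *
go([.459,.115,.0714],.141)
d,st=shot('wrist',13)
a=load('wrist12')
for n,x in (('12',a),('13',d)): crop(x,180,180,150,60,5,f'pics/w{n}.png')
im=np.vstack([cv2.imread('pics/w12.png'),cv2.imread('pics/w13.png')]); cv2.imwrite('pics/cmp.png',im)
E
```

```text
clock 21.10 pos [0.5358 0.1267 0.0719] yaw/.. [ 0.1411 -0.0192  0.0032] F [ 0.17 -0.01  0.22] M [ 0.05  0.02 -0.01] open 0.746
dp [ 7.76 -0.08 -0.1 ] rv [0.0005 0.0195 0.    ] dist 7.77
```

View pics/cmp.png

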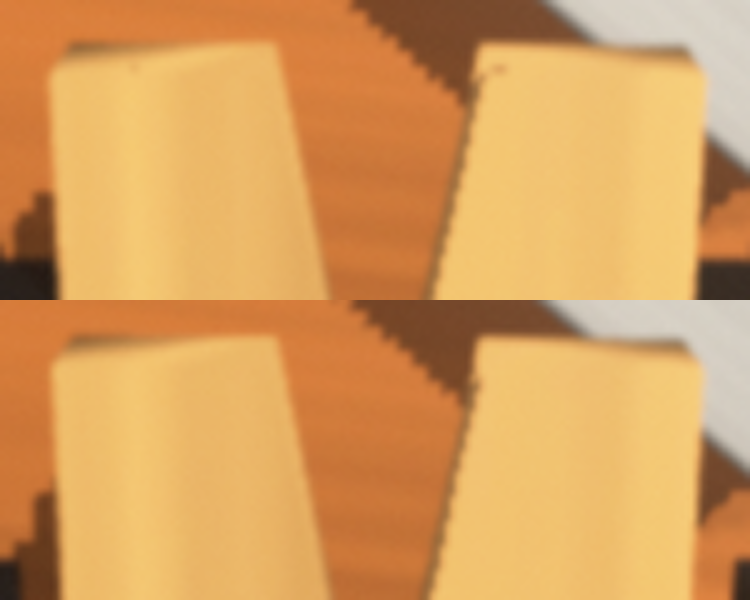

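The pin stayed put on release: the notch edge shifted about 0.2 mm plus a slight droop onto the ledge. I'll open wider and lift straight off.

Request:
carry_out:
  rows:
    - {"claw": 1, "dp": [0, 0, 0], "delta_rot": [0, 0, 0]}
    - {"claw": 1, "dp": [0, 0, 0], "delta_rot": [0, 0, 0]}
    - {"claw": 1, "dp": [0, 0, 0], "delta_rot": [0, 0, 0]}
    - {"claw": 1, "dp": [0, 0, -0.5], "delta_rot": [0, 0, 0]}
    - {"claw": 1, "dp": [0, 0, -1.5], "delta_rot": [0, 0, 0]}

```text
clock: 21.65
tool_pos: [0.535, 0.1265, 0.0869]
eef_rot: [-0.071, 0.997, 0.001, 0.009]
contact_force: [0.3, 0.7, -0.7]
opening: 1.0
```

Request:
carry_out:
  rows:
    - {"claw": 1, "dp": [0, 0, -2], "delta_rot": [0, 0, 0]}
    - {"claw": 1, "dp": [0, 0, -5], "delta_rot": [0, 0, 0]}
    - {"claw": 1, "dp": [0, 0, -9], "delta_rot": [0, 0, 0]}
    - {"claw": 1, "dp": [-2, 0, -13], "delta_rot": [0, 0, 0]}
    - {"claw": 1, "dp": [-4, 0, -14], "delta_rot": [0, 0, 0]}

```text
clock: 22.15
tool_pos: [0.5742, 0.1328, 0.2334]
eef_rot: [-0.071, 0.997, 0.002, 0.013]
contact_force: [2.2, -0.8, -0.3]
opening: 0.998
```

Request:
carry_out:
  rows:
    - {"claw": 1, "dp": [-2, 0, 0], "delta_rot": [0, 0.018, 0]}
    - {"claw": 1, "dp": [-4, 0, 0], "delta_rot": [0, 0.018, 0]}
    - {"claw": 1, "dp": [-5, 0, 0], "delta_rot": [0, 0.018, 0]}
    - {"claw": 1, "dp": [-5, 0, 0], "delta_rot": [0, 0.018, 0]}
    - {"claw": 1, "dp": [-5, 0, 0], "delta_rot": [0, 0.018, 0]}

```text
clock: 22.65
tool_pos: [0.623, 0.1397, 0.2349]
eef_rot: [-0.071, 0.997, 0.001, 0.004]
contact_force: [-1.1, -0.6, -0.4]
opening: 1.0
```

```bash
python3 - <<'E'
from h import *
go([.459,.115,.0714],.141)
for n in ('wrist','side'): shot(n,14)
E
```

```text
clock 22.65 pos [0.623  0.1397 0.2349] yaw/.. [ 0.1416 -0.0069  0.0028] F [-1.06 -0.65 -0.44] M [0.04 0.04 0.  ] open 1.000
dp [16.7  -0.16 16.23] rv [0.0018 0.0072 0.0006] dist 23.29
```

View pics/wrist14.png

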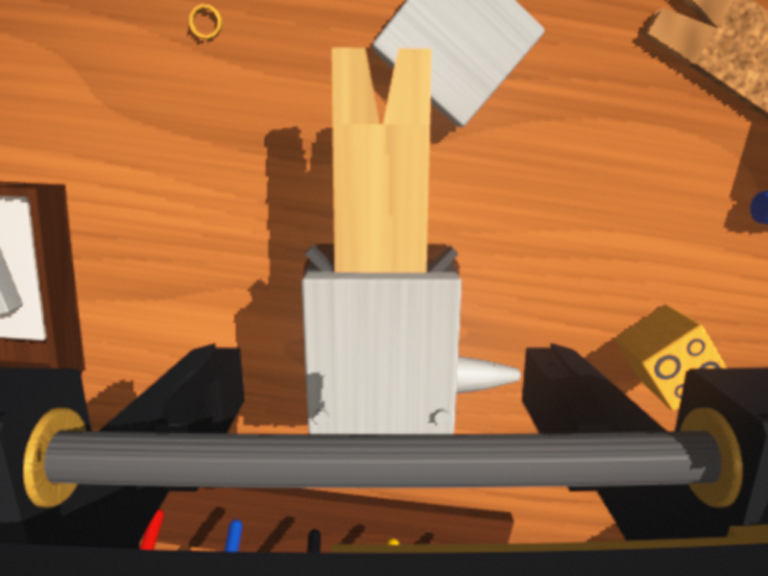

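View pics/side14.png

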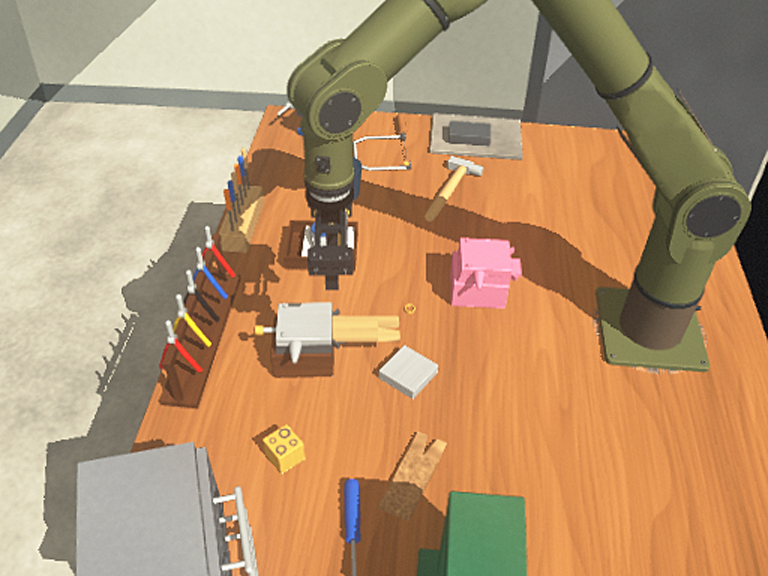

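```bash
python3 - <<'E'
from h import *
d,st=shot('wrist',15); print(np.abs(st['qd']).max())
crop(d,200,20,110,175,4,'pics/c17.png')
s=load('side11'); crop(s,180,135,90,55,8,'pics/c18.png')
E
```

```text
0.00221003428127667
```

View pics/c17.png

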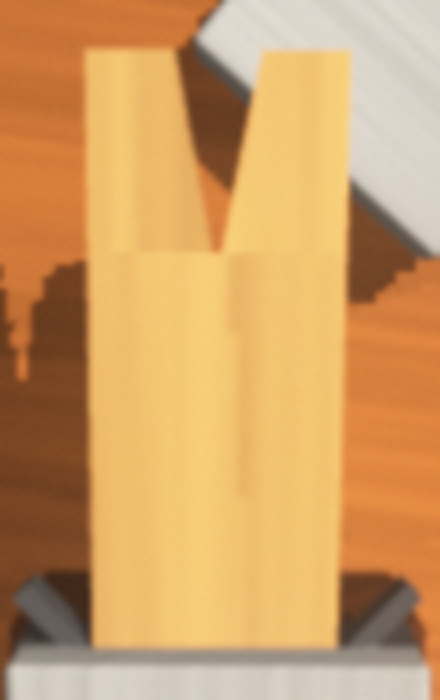

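View pics/c18.png

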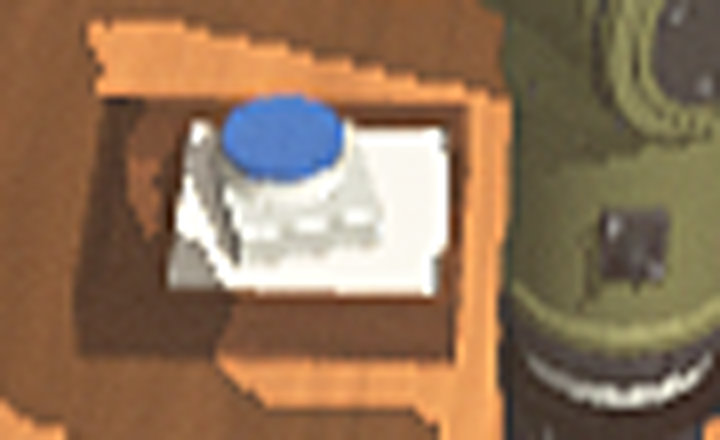

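```bash
python3 - <<'E'
from h import *
d=load('wrist15'); st=load('wrist15_st')
f=lambda c:np.array([200,20])+(np.array(c)+.5)/4-.5
n=onz(d,[f((86,50)),f((350,52))],.0825,st); a=onz(d,[f((216,252))],.0835,st)[0]
fr=onz(d,[f((8,665)),f((430,665))],.105,st)
u=np.array([np.cos(.141),np.sin(.141)])
print(n.mean(0),a,fr.mean(0),np.linalg.norm(n[0]-n[1]))
m=np.array([.6265,.1391])
print('depth from notch end',160+1e3*((n.mean(0)[:2]-m)@u),'from apex',120+1e3*((a[:2]-m)@u),'rel anvil front',160+1e3*(n.mean(0)-fr.mean(0))[:2]@u)
print('FK depth',1e3*((np.array([.5356,.1267])-m)@u+.129))
go([.623,.1397,.235],.141)
E
```

```text
[0.50525902 0.12149431 0.0825    ] [0.54435636 0.12664644 0.0835    ] [0.62673542 0.13904183 0.105     ] 0.05344201625180349
depth from notch end 37.488032657904895 from apex 36.92142188982477 rel anvil front 37.2631273949367
FK depth 37.259482983863776
clock 22.80 pos [0.6229 0.1397 0.2348] yaw/.. [ 0.142  -0.0069  0.0026] F [-0.34  0.27  0.62] M [0.03 0.06 0.05] open 1.001
dp [-0.01 -0.01 -0.02] rv [0.0016 0.0072 0.001 ] dist 0.02
```

The depth from the camera (36.9–37.5 mm) matches the contact depth felt by the arm (37.3 mm). The pile is still stacked and level, and the robot is clear, so I'm handing in.

```bash
python3 - <<'E'
from plant import finish_job, sensors
print(finish_job(), sensors.get_state()['clock'])
E
```

```text
the job is handed in; nothing more can be done
the job is handed in; nothing more can be done
```

I drew the pin out from under the pile and slid it into the grey holder until it met the rubber stop, then left it there. The job was handed in at about 23 s of the 72 s allowed, and no verdict was reported.

**Drawing the pin:** I pulled slowly until the nylon block met the front wall, then made one quick level pull. In the side camera the nylon block, steel block and tin stayed stacked and sat flat on the tray floor.

**Seating the pin:** Resistance began about 37 mm into the socket. The highest push I read was about 5.6 N, under the 12 N that spoils the stop. I eased that to roughly 0.6 N before opening the fingers.

**Last checks:**
- **Depth:** the pin sits 36.9–37.5 mm in by the wrist camera, against 37.3 mm by the arm's position, so it did not spring back measurably.
- **Contact with the stop:** I did not press the pin again after letting go. That it still touches the stop rests on this match and on about 0.2 mm of shift seen on release.
- **Other things on the bench:** nothing in the last side picture looked moved, and the arm was clear of everything. The arm hid part of the tray in that picture, so my last clear view of the pile was just before release.
- **Disagreements:** the force reading wavered by about ±1 N, so I judged the lightest pushes from the moment instead. The top and side cameras differed by up to 6–9 mm sideways, so I used the wrist camera for the fine work.

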